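# Convert a centrifuge drive from transport to running trim

## Robot

A 6-joint arm with a two-finger parallel gripper is mounted at the origin on the work surface. World frame = base frame: x ahead of the robot, y to its left, z up, the work surface at z = 0. Lengths are in m, angles in rad, forces in N, time in s.
With the tool pointing down it reaches from about 0.3 to 0.825 m from the base axis. Payload 5.4 kg.
Tool frame: the origin (TCP) lies midway between the tips of the shut fingers; the grasp point (between the pads) lies robot.pinch_z behind it (robot.pinch_z is the distance from the TCP to the grasp point, in m); z points along the fingers, y is the line along which they close (so a half turn about z gives the same grasp; the last joint's range is limited). The gripper opens to 92 mm and grips with 3 to 60 N. Pads are 20 mm wide; open, the fingers measure 128 mm over their backs; the gripper's body (75 mm by 189 mm) begins 69 mm behind the grasp point.
Start: joints at [1.05, 0.158, 1.597, -0, 1.386, -0.21], TCP at [0.176, 0.547, 0.215] pointing down, gripper open.
Joint ranges: [-2.91, 2.91], [-0.94, 2.29], [0.18, 2.7], [-1.29, 4.43], [0.17, 2.64], [-3, 3]. Speed limits (rad/s): [2.57, 2.57, 3.14, 3.14, 3.14, 3.14].

## Interface

Orientations are given as a 3x3 rotation matrix whose columns are the frame's x, y, z axes.
In Python, from station import robot gives the robot as it stands. The module is installed in compiled form; this text tells all that it offers.
- The arm moves only by the tool step_arm, never from a script. Its argument "deltas" is one flat list of numbers, 6 for each row, row after row: the shift along the tool's x, y, z in mm, then the turn, a rotation vector about the tool's x, y, z in degrees. A call has exactly 8 rows; each row is the pose to reach, as a shift and turn from the pose commanded when the call began, along the tool's axes at that moment; what a row does not reach only later rows make up. A row lasts 1/8 s, in which the tool goes at most 62.5 mm and 10.7 degrees, less where a joint would pass 70% of its speed; a pose out of reach is approached as far as the arm can. A call with a gripper value outside its range is refused whole. "gripper" is the gripper's target within -1 to 1 (shut at 1, half-way at 0, fully open at -1), set as the call begins (left out, the last holds). The fingers move at their own pace and stop on an object; the grip force is fixed at half the most. Time passes only in rows, so rows that repeat a pose let the fingers close, or fill a call up. It gives the time, the measured TCP pose, the force, the opening and the grip force at its end, in the units of the state.
- robot.sense(): the state, without advancing time (a new reading comes with each control period).
- robot.grab_frame(name): name is "scene" or "top" or "wrist"; returns a dict with "frame" (384x512x3 uint8, red, green, blue), "intrinsics" (3x3 intrinsics, pixels), "rvec" (rotation vector, rad) and "tvec" (3), from world to camera coordinates, as OpenCV has them. Camera axes: x right, y down, z forward; pixel columns grow to the right and rows downward; lengths in m; the calibration is good to about 2 mm. A picture is of the moment at which its call begins. There is no depth.
- robot.job_done(): hands the job in; it is judged then, once.
The state is a dict: "clock": time; "joint_positions": joint angles; "joint_velocities": joint speeds; "joint_efforts": joint torques, N m; "eef_pos": TCP position; "tool_rot": TCP orientation; "force": force on the tool from outside, world axes, zero at the start; "moment": the same for the moment, N m; "grip_width": opening from 0.0 (shut) to 1.0 (fully open); "gripper_force": force on a finger pad.
Only numpy, scipy, OpenCV 4.12 (cv2) and the standard library are available. Lean on these libraries where they do the work, as an engineer would, in place of code of your own. Each camera call takes 0.05 s, during which the arm holds its last target. There are 200 camera calls.

## Task

Get the centrifuge drive ready for its rotor: swing the folded orange hook on the white panel straight out, lift the yellow transport guard off the spindle and hang it on the hook by its window. Then slide onto the spindle, each right down and flat on what is below it, the brass bearing sleeve first, then every blue spacer ring on the bench, and the red clamp collar last. Leave everything else on the bench where it is.

Things in the scene. Friction and masses are not known exactly. Their poses are not given: they have to be found in the camera images.
- drive: Centrifuge drive unit, fixed: white square housing 170 x 170 x 20 mm with a dark round deck (120 mm across, top at 24 mm) and in its middle an upright steel spindle, 24 mm in diameter, 108 mm tall above the deck, its last 6 mm tapering to 16 mm. Origin: centre of the underside, on the spindle's axis; z up.
- deck (a point): Point on the spindle's axis at the deck's surface, 24 mm above the bench; the bearing sleeve's lower face comes here.
- spindle_top (a point): Centre of the spindle's top, 108 mm above the deck.
- guard: Yellow transport guard, 160 g, loose, at first capping the spindle's top, origin 56 mm over the deck. Below: a cap 36 mm across, 60 mm tall, bore 28 mm wide and 52 mm deep, open below. Above: an upright flat frame 9 mm thick (its x), 60 mm wide (its y), z = 60 to 128 mm, with a window 44 wide, 48 high (z = 68 to 116) under a 12 mm top bar. Origin: centre of the cap's lower rim; z up.
- guard_bar (a point): Middle of the underside of the guard's top bar, 116 mm above the guard's origin: it rests on the peg when hung, the peg passing through the window along the guard's x. The frame can be gripped here from above across its 60 mm width.
- panel: White upright panel, 220 mm wide (along its y), 12 mm thick, top at 215 mm, on a grey foot 150 x 240 x 10 mm; fixed. Origin: centre of the underside; its front, which carries the hook, faces its -x, and lies 6 mm in front of the origin.
- hook (a joint): Angle of the folding hook about its upright hinge, rad: 0 folded flat, parallel to the panel's face and pointing to the panel's +y; 1.571 straight out to the front (panel -x), 1.62 the stop; more than 1.35 counts as straight out. Seen from above it opens anticlockwise. A stiff hinge (0.12 N m of friction, about 2 N at the tip) leaves it where it is put.
- hook_hinge (a point): On the hook's hinge axis at the height of the peg's centre line, 190 mm above the bench and 32 mm in front of the panel's face. Its frame turns with the hook: the peg points along its y.
- hook_peg (a point): On top of the peg, 40 mm out from the hinge axis: where a hung part's bar should rest (28 mm either way is fine). The orange peg is a level bar 10 mm thick, 75 mm long.
- hook_tip (a point): Centre of the top of the upright round post at the peg's free end, 75 mm from the hinge axis. The post is 14 mm in diameter and rises 20 mm above the peg's top; it can be pinched from above and turns freely between the fingers. The peg and its post together are 30 mm high, from 5 mm below the peg's centre line to 25 mm above it.
- bearing: Brass bearing sleeve, loose: upright tube 50 mm in outer diameter, bore 27 mm, 54 mm tall, 300 g. Origin: centre of the lower face; z along the bore.
- spacer1: Blue spacer ring, loose, may be absent: 56 mm in outer diameter, bore 28 mm, 14 mm thick, 80 g, lying flat on the bench. Origin: centre of the lower face; z along the bore.
- spacer2: Blue spacer ring, loose, may be absent: 56 mm in outer diameter, bore 28 mm, 14 mm thick, 80 g, lying flat on the bench. Origin: centre of the lower face; z along the bore.
- spacer3: Blue spacer ring, loose, may be absent: 56 mm in outer diameter, bore 28 mm, 14 mm thick, 80 g, lying flat on the bench. Origin: centre of the lower face; z along the bore.
- clamp: Red clamp collar, loose: ring 52 mm in outer diameter, bore 28 mm, 28 mm tall, 150 g. Origin: centre of the lower face; z along the bore. The order on the spindle is bearing, spacers, clamp from the deck up.
- jar: Bystander: specimen jar with a red cap, 52 mm across, 70 mm tall. Origin at its underside.
- timer: Bystander: pink lab timer lying flat, 75 x 60 x 16 mm. Origin at its underside.
- marker: Bystander: black and yellow highlighter lying flat, 125 mm long. Origin at its underside.
- bottle: Bystander: white bottle, 72 mm across, 190 mm tall. Origin at its underside.
Things that resemble listed ones, but are neither listed nor needed, are in the scene too. Several things have the shape of the guard; the one meant has the colours described above.

How it is judged:
On the way, in this order (a step that is already met when the one before it is completed fails the run):
1. the hook is swung straight out (value of joint hook above 1.35 rad), for 0.2 s.
2. the guard hangs on the hook, released (value of joint hook above 1.35 rad and distance between guard_bar and hook_peg below 0.036 m and z of guard_bar in the frame of hook_peg between -0.012 and 0.012 m and angle between guard's own z axis and vertical below 0.35 rad and contact force between guard and the fingers below 0.1 N and linear speed of guard below 0.06 m/s and contact force between guard and panel above 0.3 N), for 0.3 s.
3. the bearing sleeve is down on the deck (horizontal distance between bearing and deck below 0.006 m and z of bearing in the frame of deck between -0.003 and 0.004 m and angle between bearing's own z axis and vertical below 0.06 rad and contact force between bearing and the fingers below 0.1 N and linear speed of bearing below 0.02 m/s), for 0.2 s.
4. all spacers lie on the bearing sleeve, round the spindle (all of step 3 and horizontal distance between each of spacer1, spacer2, spacer3 and deck below 0.006 m and z of spacer1 in the frame of deck between 0.05 and 0.088 m and angle between each of spacer1, spacer2, spacer3's own z axis and vertical below 0.06 rad and contact force between each of spacer1, spacer2, spacer3 and the fingers below 0.1 N and linear speed of each of spacer1, spacer2, spacer3 below 0.02 m/s and z of spacer2 in the frame of deck between 0.05 and 0.088 m and z of spacer3 in the frame of deck between 0.05 and 0.088 m), for 0.2 s.
5. the clamp collar sits on top of the stack (horizontal distance between clamp and deck below 0.006 m and z of clamp in the frame of deck between 0.062 and 0.101 m and angle between clamp's own z axis and vertical below 0.06 rad and contact force between clamp and the fingers below 0.1 N and linear speed of clamp below 0.02 m/s and z of clamp in the frame of spacer1 above 0.01 m and z of clamp in the frame of spacer2 above 0.01 m and z of clamp in the frame of spacer3 above 0.01 m), for 0.2 s.
At the end, for the whole second after the job is handed in: Hook over 1.35 rad out, guard hanging on its peg by the top bar (within 36 mm of hook_peg, 12 mm in height); on the spindle the bearing on the deck (4 mm), all spacers, and the clamp on top (lower face under 101 mm over the deck), within 6 mm of the axis, tilt under 0.06, released, at rest (all of step 4 and all of step 5 and value of joint hook above 1.35 rad and distance between guard_bar and hook_peg below 0.036 m and z of guard_bar in the frame of hook_peg between -0.012 and 0.012 m and angle between guard's own z axis and vertical below 0.35 rad and contact force between guard and the fingers below 0.1 N and linear speed of guard below 0.06 m/s); the robot touches nothing.
It fails at once if a bystander (jar, timer, marker or bottle) is moved by more than 40 mm (distance of any of jar, timer, marker, bottle from where it was at the start of the episode above 0.04 m).
Of spacer1, spacer2, spacer3 only 1 to 3 are there at a start; the rules pass over those that are not, and their reading is None.
At some moment in a run one of bearing, spacer1, spacer2, spacer3, clamp may be knocked a few centimetres aside while the robot is not near it.
It also fails if it takes over 210 s, if anything falls off the work surface, if the arm or the gripper's body presses on something with over 40 N, if the wrist force passes 120 N, or if a joint passes its speed limit or range.

## Working session

There is one attempt and no reset: what is moved stays moved. The work goes in short steps, Python scripts to look and compute and a tool call to move; the robot and the scene stay as the last step left them, time stands still between calls to the robot, and variables do not carry over. Pictures are saved under pics/ and viewed, at most 14 in all, crops included, and the job is handed in when it is done.

Besides the shell and the picture viewer there is one more tool, called after "Request:" as name(argument=value, ...), one argument or row to a line, values as JSON. step_arm: Moves the arm, as the interface text tells. Its arguments: {"type":"object","properties":{"deltas":{"type":"array","items":{"type":"number"}},"gripper":{"type":"number"}},"required":["deltas"]}

```bash
mkdir -p pics; cat > h.py <<'E'
import numpy as np, cv2
from station import robot
def grab(n,save=None):
    f=robot.grab_frame(n)
    if save: cv2.imwrite('pics/'+save,f['frame'][:,:,::-1])
    return f
def cam(f):
    R=cv2.Rodrigues(np.array(f['rvec'],float))[0];t=np.array(f['tvec'],float).ravel();return R,t,np.array(f['intrinsics'])
def ray(f,u,v):
    R,t,K=cam(f);d=R.T@np.linalg.solve(K,[u,v,1.]);return -R.T@t,d
def onz(f,u,v,z):
    o,d=ray(f,u,v);return o+d*(z-o[2])/d[2]
def proj(f,p):
    R,t,K=cam(f);c=K@(R@np.array(p,float)+t);return c[:2]/c[2]
E
python3 - <<'E'
from h import *
s=robot.sense();print(robot.pinch_z,s['eef_pos'],s['tool_rot'],s['grip_width'])
a=grab('scene','s0.png');b=grab('top','t0.png')
for f in(a,b):
    R,t,K=cam(f);print(-R.T@t,K[0,0])
E
```

```text
0.0187 [0.17555878 0.5469096  0.21366384] [[-9.52103161e-01  3.05775808e-01 -8.51499449e-04]
 [ 3.05776811e-01  9.52101943e-01 -1.55927885e-03]
 [ 3.33924529e-04 -1.74496311e-03 -9.99998422e-01]] 0.9988586727712822
[0.94265405 0.63828058 1.00118979] 408.9674540785361
[0.47692216 0.0124248  1.70619975] 454.14687693139604
```

View pics/s0.png

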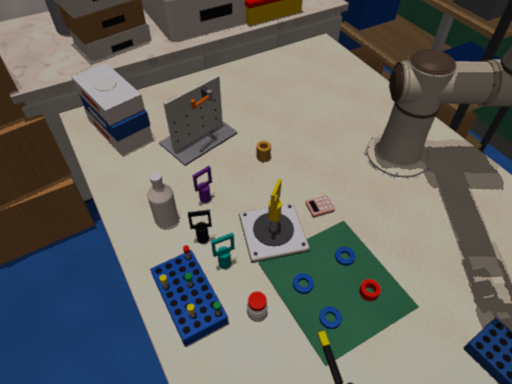

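View pics/t0.png

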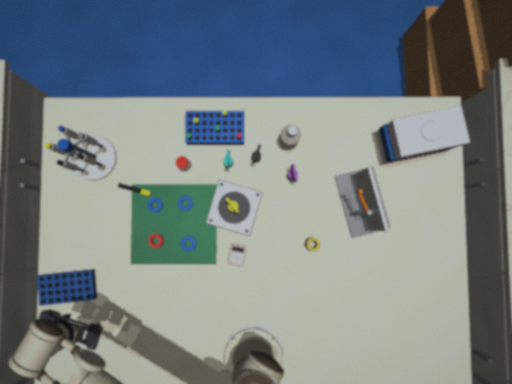

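The two views show the yellow guard on the drive (scene 276,205; top 232,206). The black, teal and purple parts with the same shape are decoys (scene 200,225; 223,250; 203,185). There are three blue rings (top 155,205; 185,203; 189,243), the red clamp (156,240), the brass sleeve (313,243), and the panel with its orange hook (363,200). The jar's red cap (182,162) isn't the clamp. Next I'll check enlarged crops.

```bash
cat >> h.py <<'E'
def blobs(f,lo,hi,amin=25,roi=None):
    h=cv2.cvtColor(f['frame'],cv2.COLOR_RGB2HSV);m=cv2.inRange(h,lo,hi)
    if roi: k=np.zeros_like(m);k[roi[1]:roi[3],roi[0]:roi[2]]=1;m=m*k
    n,l,s,c=cv2.connectedComponentsWithStats(m)
    return [(c[i].round(1),s[i].tolist()) for i in range(1,n) if s[i][4]>=amin]
E
python3 - <<'E'
from h import *
a=grab('scene');b=grab('top')
A=cv2.resize(a['frame'][70:270,150:350],(600,600),interpolation=3)
B=cv2.resize(b['frame'][140:270,120:400],None,fx=2.85,fy=2.85,interpolation=3)
cv2.imwrite('pics/sA.png',A[:,:,::-1]);cv2.imwrite('pics/tB.png',B[:,:,::-1])
for n,lo,hi in(('blue',(100,120,60),(125,255,255)),('red',(0,170,100),(4,255,255)),('org',(5,170,120),(17,255,255)),('brass',(15,100,60),(25,255,255)),('yel',(24,130,100),(33,255,255))):
  for nm,f in(('s',a),('t',b)):
    print(n,nm)
    for c,s in blobs(f,lo,hi,12):
        if nm=='t': print(c,s,onz(f,*c,.014)[:2].round(3))
        else: print(c,s)
E
```

```text
blue s
[387.5  69.9] [384, 67, 8, 7, 25]
[127.7 119.1] [111, 110, 35, 19, 133]
[475.1 135.1] [469, 130, 13, 11, 46]
[498.2 157.3] [483, 144, 29, 30, 356]
[ 72.5 317.8] [0, 219, 168, 165, 19552]
[344.8 255.2] [335, 247, 20, 18, 231]
[187.7 295.9] [151, 251, 76, 90, 2663]
[302.9 282.6] [293, 273, 21, 20, 270]
[330.2 316.7] [319, 306, 23, 22, 308]
[495.  347.6] [469, 318, 43, 66, 1086]
blue t
[208.6  46.2] [0, 0, 444, 96, 38386] [1.166 0.165]
[214.  127.2] [186, 112, 57, 32, 1452] [0.851 0.143]
[ 61.1 128.3] [59, 127, 5, 4, 15] [0.849 0.721]
[388.3 142.6] [383, 126, 12, 34, 173] [ 0.791 -0.514]
[ 63.7 144.7] [58, 140, 13, 11, 106] [0.786 0.709]
[154.5 204.4] [147, 197, 16, 16, 147] [0.56  0.364]
[184.8 202.7] [178, 196, 15, 15, 143] [0.566 0.251]
[187.9 243.1] [181, 236, 15, 15, 146] [0.416 0.239]
[ 65.8 286.7] [37, 271, 58, 33, 1390] [0.258 0.687]
red s
[252.6   1.1] [245, 0, 20, 4, 53]
[185.8 248. ] [184, 246, 5, 5, 23]
[370.2 287.8] [361, 279, 20, 18, 200]
[256.9 300.3] [249, 292, 17, 17, 245]
red t
[181.7 162.2] [177, 158, 10, 9, 67] [0.718 0.264]
[155.  240.6] [150, 235, 12, 12, 59
[... 800 characters left out ...]
[164.1 281.3] [161, 278, 6, 6, 19]
[191.2 311.6] [189, 310, 5, 4, 15]
[322.4 342.1] [318, 334, 11, 13, 26]
brass t
[476.9  40.9] [462, 0, 29, 89, 1252] [ 1.184 -0.864]
[431.8  56.4] [424, 8, 20, 88, 823] [ 1.123 -0.689]
[360.1 190.9] [358, 189, 5, 5, 22] [ 0.608 -0.404]
yel s
[275.9 188.9] [271, 179, 10, 22, 81]
[269.5 203.2] [269, 200, 2, 7, 13]
[278.6 204.6] [276, 200, 6, 9, 31]
[162.3 277.7] [159, 275, 7, 7, 35]
[189.8 307. ] [187, 304, 7, 7, 42]
[323.3 337.9] [318, 331, 12, 15, 119]
yel t
[ 47.8 144.9] [46, 143, 5, 4, 15] [0.786 0.769]
[144.7 192. ] [140, 190, 10, 5, 42] [0.607 0.401]
[232.4 205.7] [227, 199, 11, 14, 104] [0.554 0.074]
[312.6 243.6] [306, 239, 13, 11, 51] [ 0.413 -0.223]
```

View pics/sA.png

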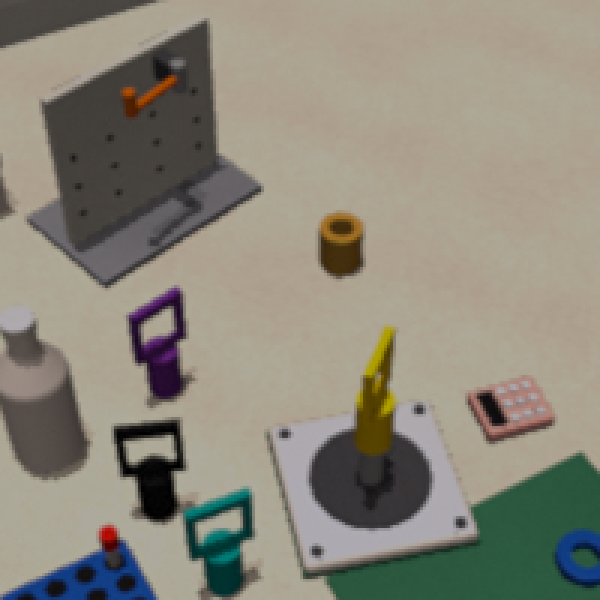

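View pics/tB.png

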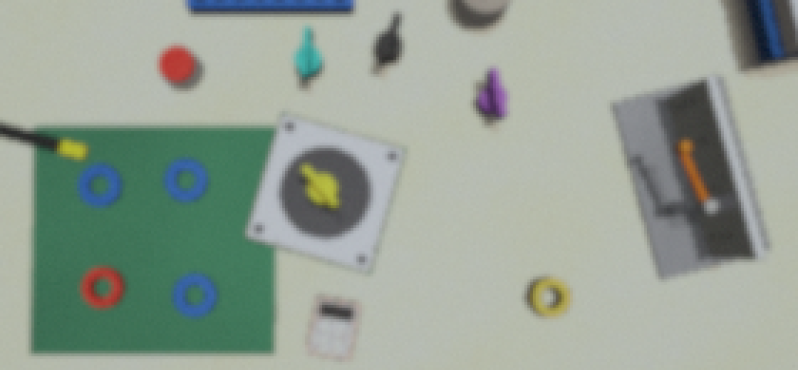

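The crops confirm it: the yellow guard is the one on the spindle. The hook is folded with its post at top ≈(360.5,191) and its hinge at ≈(370,212.5). The bearing is the only brass tube. Next I'll measure these accurately.

```bash
cat > m1.py <<'E'
from h import *
a=grab('scene');b=grab('top')
def mask(f,lo,hi,roi):
    h=cv2.cvtColor(f['frame'],cv2.COLOR_RGB2HSV);m=cv2.inRange(h,lo,hi);k=np.zeros_like(m);k[roi[1]:roi[3],roi[0]:roi[2]]=1;return m*k
def tri(p,q):
    o1,d1=ray(a,*p);o2,d2=ray(b,*q);d1/=np.linalg.norm(d1);d2/=np.linalg.norm(d2)
    s=np.linalg.lstsq(np.c_[d1,-d2],o2-o1,rcond=None)[0];return (o1+s[0]*d1+o2+s[1]*d2)/2,np.linalg.norm(o1+s[0]*d1-o2-s[1]*d2)
# orange hook
m=mask(b,(5,130,90),(25,255,255),(350,180,380,222));pt=cv2.findNonZero(m).reshape(-1,2).astype(float)
vx,vy,cx,cy=cv2.fitLine(pt.astype(np.float32),2,0,.01,.01).ravel();pr=(pt-[cx,cy])@[vx,vy]
print('hook n',len(pt),(cx,cy),(vx,vy),pr.min(),pr.max())
for s in(pr.min(),pr.max()): print(onz(b,cx+vx*s,cy+vy*s,.2).round(4))
print('post top z .215 at 360.4,191',onz(b,360.4,191,.215).round(4),'hinge',onz(b,370,212.6,.2).round(4))
print('tri tip',tri((193,100),(360.5,191)))
# housing
g=cv2.cvtColor(b['frame'],cv2.COLOR_RGB2HSV)
m=mask(b,(110,0,125),(180,60,255),(200,172,270,242));c=max(cv2.findContours(m,0,2)[0],key=cv2.contourArea);r=cv2.minAreaRect(c)
print('housing',r,onz(b,*r[0],.02).round(4))
# deck dark
m=mask(b,(0,0,0),(180,90,105),(212,184,256,228));m=cv2.morphologyEx(m,cv2.MORPH_OPEN,np.ones((2,2)));c=max(cv2.findContours(m,0,1)[0],key=cv2.contourArea);e=cv2.fitEllipse(cv2.convexHull(c));print('deck',e,onz(b,*e[0],.024).round(4))
# panel top edge white
print('panel edge px/pix vals',b['frame'][175,365:385].sum(1).tolist())
# guard frame
m=mask(b,(22,110,80),(35,255,255),(215,190,250,222));pt=cv2.findNonZero(m).reshape(-1,2).astype(np.float32);r=cv2.minAreaRect(pt);print('guard',len(pt),r,pt.mean(0),onz(b,*pt.mean(0),.2).round(4))
m2=m[192:220,220:248];print('\n'.join(''.join('#' if v else '.' for v in q) for q in m2))
E
python3 m1.py
```

```text
hook n 90 (np.float32(362.54443), np.float32(198.96666)) (np.float32(0.3566715), np.float32(0.93422985)) -10.57534934974683 10.96261976264941
[ 0.6    -0.3536  0.2   ]
[ 0.533  -0.3776  0.2   ]
post top z .215 at 360.4,191 [ 0.5924 -0.3551  0.215 ] hinge [ 0.5217 -0.3891  0.2   ]
tri tip (array([ 0.5915589 , -0.35520593,  0.21381608]), np.float64(0.0022082295778279135))
housing ((247.5, 216.5), (3.0, 1.0), 90.0) [0.5139 0.0175 0.02  ]
deck ((234.61268615722656, 208.05819702148438), (29.396514892578125, 29.53730583190918), 37.872718811035156) [0.5452 0.0652 0.024 ]
panel edge px/pix vals [188, 186, 193, 234, 331, 454, 526, 533, 491, 445, 447, 482, 522, 535, 537, 545, 537, 536, 542, 535]
guard 124 ((232.4412078857422, 204.7647247314453), (16.249887466430664, 10.186495780944824), 75.96376037597656) [232.29839 205.45161] [0.5467 0.0673 0.2   ]
............................
............................
............................
............................
............................
............................
......###...................
......####..................
......#####.................
.......#########............
.......##########...........
........##########..........
........##########..........
........##########..........
........###########.........
........###########.........
........##########..........
.........##########.........
.........##########.........
...........########.........
...............###..........
............................
............................
............................
............................
............................
............................
............................
```

```bash
cat >> h.py <<'E'
def go(x,y,z,yaw=None):
    """print deltas (tool mm, deg about tool z) from the measured pose to TCP xyz with tool y at world angle yaw deg; also levelling rotvec"""
    s=robot.sense();R=np.array(s['tool_rot']);p=np.array(s['eef_pos'])
    d=R.T@(np.array([x,y,z])-p)*1000
    if yaw is None: yaw=np.degrees(np.arctan2(R[1,1],R[0,1]))
    c,n=np.cos(np.radians(yaw)),np.sin(np.radians(yaw));T=np.array([[-n,c,0],[c,n,0],[0,0,-1.]])
    if T[0]@R[0]+T[1]@R[1]<0: T[:,:2]*=-1
    w=np.degrees(cv2.Rodrigues(R.T@T)[0].ravel());print('go',d.round(1),w.round(1),'pos',p.round(4),'yaw',round(float(np.degrees(np.arctan2(R[1,1],R[0,1]))),1),'f',np.array(s['force']).round(1),'w',round(s['grip_width'],3),'t',round(float(s['clock']),1),'j6',round(s['joint_positions'][5],2))
E
python3 - <<'E'
from h import *
b=grab('top')
P=[onz(b,120+u/2.85,140+v/2.85,z)[:2] for u,v,z in((612,104,.01),(660,277,.01),(715,77,.215),(768,252,.215))]
print(np.round(P,4))
for i,j in((1,0),(3,2)):
    d=P[i]-P[j];print(np.degrees(np.arctan2(-d[1],-d[0])),np.linalg.norm(d))
go(.45,-.27,.34,18)
f=robot.grab_frame('wrist');R,t,K=cam(f);s=robot.sense();T=np.array(s['tool_rot']);print('wristcam in tool',T.T@(-R.T@t-s['eef_pos']),T.T@R.T[:,2],K[0,0])
E
```

```text
[[ 0.6633 -0.3105]
 [ 0.4362 -0.3692]
 [ 0.6719 -0.3915]
 [ 0.4693 -0.4477]]
14.494610222707673 0.2345505411709197
15.495750028875364 0.2102210214620238
go [-511.  -694.3 -125.4] [-0.   0.  54.2] pos [0.1758 0.5473 0.2144] yaw 72.2 f [-0.6  0.4 -1. ] w 1.001 t 0.3 j6 -0.21
wristcam in tool [ 0.06732115 -0.00040334 -0.16955027] [-0.23739622 -0.00126095  0.97141209] 321.39192340203454
```

Request:
step_arm(
  deltas=[0, 0, -130, 0, 0, 0, 0, 0, -130, 0, 0, 0, 0, 0, -130, 0, 0, 0, 0, 0, -130, 0, 0, 0, 0, 0, -130, 0, 0, 0, 0, 0, -130, 0, 0, 0, 0, 0, -130, 0, 0, 0, 0, 0, -130, 0, 0, 0],
)

```text
clock: 1.4
eef_pos: [0.1758, 0.5473, 0.3442]
tool_rot: [[-0.952, 0.306, -0.0], [0.306, 0.952, -0.0], [0.0, -0.001, -1.0]]
force: [-0.2, 0.6, -0.1]
grip_width: 1.002
gripper_force: 0.0
```

Request:
step_arm(
  deltas=[-615, -724, 0, 0, 0, 57, -615, -724, 0, 0, 0, 57, -615, -724, 0, 0, 0, 57, -615, -724, 0, 0, 0, 57, -615, -724, 0, 0, 0, 57, -615, -724, 0, 0, 0, 57, -615, -724, 0, 0, 0, 57, -615, -724, 0, 0, 0, 57],
)

```text
clock: 2.4
eef_pos: [0.3679, 0.0837, 0.3449]
tool_rot: [[-0.262, 0.965, 0.002], [0.965, 0.262, 0.0], [-0.0, 0.002, -1.0]]
force: [0.9, 0.8, 0.0]
grip_width: 0.999
gripper_force: 0.0
```

```bash
python3 -c "
from h import *
go(.55,-.33,.34,15)"
```

```text
go [-446.9   67.3    5.2] [0.1 0.  0.2] pos [0.3679 0.0837 0.3449] yaw 15.2 f [0.9 0.8 0. ] w 0.999 t 2.4 j6 -0.37
```

Request:
step_arm(
  deltas=[-447, 67, 5, 0, 0, 0, -447, 67, 5, 0, 0, 0, -447, 67, 5, 0, 0, 0, -447, 67, 5, 0, 0, 0, -447, 67, 5, 0, 0, 0, -447, 67, 5, 0, 0, 0, -447, 67, 5, 0, 0, 0, -447, 67, 5, 0, 0, 0],
  gripper=0.3,
)

```text
clock: 3.4
eef_pos: [0.5494, -0.3314, 0.3372]
tool_rot: [[-0.259, 0.966, -0.002], [0.966, 0.259, 0.001], [0.002, -0.002, -1.0]]
force: [-0.1, 0.5, -0.5]
grip_width: 0.353
gripper_force: 0.0
```

```bash
python3 -c "
from h import *
go(.592,-.355,.25,15)
w=grab('wrist','w1.png')
for p in((.592,-.355,.215),(.5195,-.3744,.195)): print(proj(w,p))
for c in blobs(w,(4,130,90),(20,255,255),30): print(c)
"
```

```text
go [-34.   35.2  87.1] [-0.1 -0.1  0. ] pos [ 0.5494 -0.3314  0.3372] yaw 15.0 f [-0.1  0.5 -0.5] w 0.353 t 3.4 j6 -0.99
[289.75208949 213.01129263]
[213.68088258 206.56452173]
(array([176.4,  46. ]), [158, 26, 36, 39, 638])
(array([252.4, 210.8]), [223, 203, 60, 17, 547])
(array([291.6, 208.7]), [287, 207, 10, 4, 32])
```

View pics/w1.png

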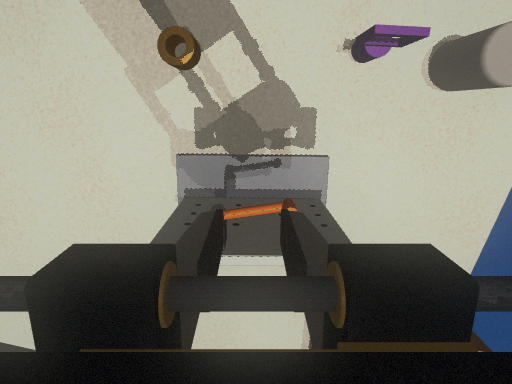

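The wrist view shows the brass sleeve at (179,47) and the purple decoy at (390,40). The foot edge is level, so the panel yaw is about 15°. The orange peg runs from (222,214) to (290,206), so the hook already stands about 7° open, with its post partly behind a finger. I'll shift the camera along the panel to see the post properly.

Request:
step_arm(
  deltas=[60, 0, -30, 0, 0, 0, 60, 0, -30, 0, 0, 0, 60, 0, -30, 0, 0, 0, 60, 0, -30, 0, 0, 0, 60, 0, -30, 0, 0, 0, 60, 0, -30, 0, 0, 0, 60, 0, -30, 0, 0, 0, 60, 0, -30, 0, 0, 0],
  gripper=-0.5,
)

```text
clock: 4.45
eef_pos: [0.5336, -0.2704, 0.3696]
tool_rot: [[-0.262, 0.965, -0.0], [0.965, 0.262, 0.0], [0.0, -0.0, -1.0]]
force: [0.4, 0.5, 0.2]
grip_width: 0.75
gripper_force: 0.0
```

```bash
python3 -c "
from h import *
go(.592,-.355,.25,15)
w=grab('wrist')
for c in blobs(w,(4,130,60),(20,255,255),30): print(c)
f=w['frame'];cv2.imwrite('pics/w2.png',cv2.resize(f[160:310,160:360],(800,600),interpolation=3)[:,:,::-1])
for p in((.592,-.355,.215),(.5195,-.3744,.195)): print(proj(w,p))
"
```

```text
go [-97.   34.2 119.5] [-0.  -0.   0.2] pos [ 0.5336 -0.2704  0.3696] yaw 15.2 f [0.4 0.5 0.2] w 0.75 t 4.5 j6 -0.94
(array([185.2,  89.9]), [166, 78, 34, 33, 330])
(array([262.1, 252.7]), [224, 242, 67, 22, 678])
(array([ 76. , 303.7]), [72, 276, 12, 52, 220])
(array([427. , 303.5]), [421, 278, 11, 50, 223])
[283.75486601 257.63904526]
[217.42960061 249.50538923]
```

View pics/w2.png

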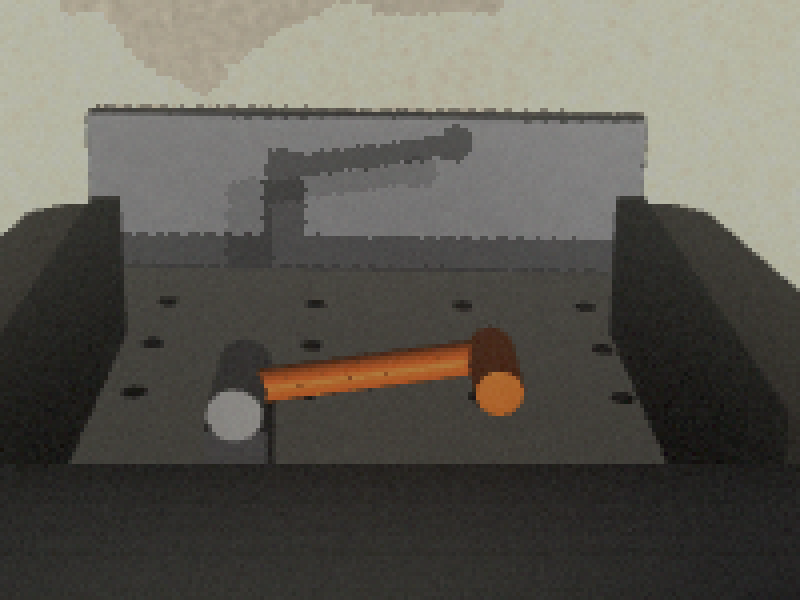

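The crop shows the post's top at (499,394), which is wrist px (284.8,258.5). The grey hinge pin is at px (218.5,263.5), and the peg lies between them.

```bash
python3 -c "
from h import *
w=robot.grab_frame('wrist')
tip=onz(w,284.8,258.5,.215);p=onz(w,227.5,256.2,.195);q=onz(w,276.2,250.2,.195)
print(tip,p,q,[np.degrees(np.arctan2(*(u-v)[1::-1])) for u,v in((q,p),(tip,p))])
for z in(.2,.205,.21,.215,.22):
  h=onz(w,218.5,263.5,z);print(z,h,np.linalg.norm((h-tip)[:2]),np.degrees(np.arctan2(*(tip-h)[1::-1])))
a,b=onz(w,160+88/4,160+110/4,.01),onz(w,160+645/4,160+117/4,.01);print('foot',a,b,np.linalg.norm(a-b),np.degrees(np.arctan2(*(b-a)[1::-1])))
"
```

```text
[ 0.59343699 -0.35568282  0.215     ] [ 0.53287764 -0.37955531  0.195     ] [ 0.5856295  -0.35739765  0.195     ] [np.float64(22.784145898724024), np.float64(21.514353766402753)]
0.2 [ 0.52481533 -0.38869417  0.2       ] 0.0761490682835321 25.690485452408566
0.205 [ 0.52467019 -0.3860099   0.205     ] 0.07515719630768813 23.79812150331772
0.21 [ 0.52452505 -0.38332564  0.21      ] 0.07424944691896396 21.857324421439497
0.215 [ 0.52437991 -0.38064138  0.215     ] 0.07342894002550404 19.87082977256039
0.22 [ 0.52423477 -0.37795712  0.22      ] 0.07269862965230799 17.841941408150984
foot [ 0.43671239 -0.36926575  0.01      ] [ 0.66622639 -0.31027877  0.01      ] 0.23697286967433948 14.413535787063
```

Request:
step_arm(
  deltas=[-98, 35.4, 119, 0, 0, 0, -98, 35.4, 119, 0, 0, 0, -98, 35.4, 119, 0, 0, 0, -98, 35.4, 119, 0, 0, 0, -98, 35.4, 119, 0, 0, 0, -98, 35.4, 119, 0, 0, 0, -98, 35.4, 119, 0, 0, 0, -98, 35.4, 119, 0, 0, 0],
  gripper=0.3,
)

```text
clock: 5.55
eef_pos: [0.5935, -0.3555, 0.2515]
tool_rot: [[-0.262, 0.965, 0.001], [0.965, 0.262, -0.001], [-0.001, 0.001, -1.0]]
force: [-0.2, -0.4, 0.7]
grip_width: 0.351
gripper_force: 0.0
```

```bash
python3 -c "
from h import *
go(.5934,-.3557,.2,15)
h=np.array([.5239,-.3838])
R=np.array(robot.sense()['tool_rot'])
for a in np.linspace(22,106,9): 
  t=h+.075*np.array([np.cos(np.radians(a)),np.sin(np.radians(a))]); d=R.T@np.append(t-[.5934,-.3557],0)*1000; print(round(a,1),t.round(4),d.round(1))
"
```

```text
go [-0.1 -0.2 51.5] [0.  0.1 0.2] pos [ 0.5935 -0.3555  0.2515] yaw 15.2 f [-0.2 -0.4  0.7] w 0.351 t 5.5 j6 -0.98
22.0 [ 0.5934 -0.3557] [-0.  0.  0.]
32.5 [ 0.5872 -0.3435] [13.4 -2.8 -0. ]
43.0 [ 0.5788 -0.3327] [26.1 -8.1 -0. ]
53.5 [ 0.5685 -0.3235] [ 37.6 -15.6  -0. ]
64.0 [ 0.5568 -0.3164] [ 47.5 -25.   -0.1]
74.5 [ 0.5439 -0.3115] [ 55.6 -36.1  -0.1]
85.0 [ 0.5304 -0.3091] [ 61.5 -48.5  -0.1]
95.5 [ 0.5167 -0.3091] [ 65.  -61.8  -0.1]
106.0 [ 0.5032 -0.3117] [ 66.1 -75.5  -0.1]
```

Request:
step_arm(
  deltas=[0, 0, 25, 0, 0, 0, 0, 0, 51, 0, 0, 0, 0, 0, 51, 0, 0, 0, 0, 0, 51, 0, 0, 0, 0, 0, 51, 0, 0, 0, 0, 0, 51, 0, 0, 0, 0, 0, 51, 0, 0, 0, 0, 0, 51, 0, 0, 0],
)

```text
clock: 6.55
eef_pos: [0.5935, -0.3556, 0.1997]
tool_rot: [[-0.262, 0.965, 0.0], [0.965, 0.262, -0.0], [-0.0, 0.0, -1.0]]
force: [0.1, -0.5, -1.2]
grip_width: 0.347
gripper_force: 0.0
```

Request:
step_arm(
  deltas=[0, 0, 0, 0, 0, 0, 0, 0, 0, 0, 0, 0, 0, 0, 0, 0, 0, 0, 0, 0, 0, 0, 0, 0, 0, 0, 0, 0, 0, 0, 0, 0, 0, 0, 0, 0, 0, 0, 0, 0, 0, 0, 0, 0, 0, 0, 0, 0],
  gripper=1,
)

```text
clock: 7.55
eef_pos: [0.5941, -0.3554, 0.1996]
tool_rot: [[-0.262, 0.965, 0.002], [0.965, 0.262, 0.0], [-0.0, 0.002, -1.0]]
force: [5.6, 0.8, -2.1]
grip_width: 0.139
gripper_force: 30.0
```

Gripped: 0.139 × 92 = 12.8 mm, which fits the 14 mm post. Now the arc.

Request:
step_arm(
  deltas=[6.5, -1, 0, 0, 0, 0, 13.4, -2.8, 0, 0, 0, 0, 20, -5.2, 0, 0, 0, 0, 26.1, -8.1, 0, 0, 0, 0, 32, -11.6, 0, 0, 0, 0, 37.6, -15.6, 0, 0, 0, 0, 42.8, -20, 0, 0, 0, 0, 47.5, -25, 0, 0, 0, 0],
)

```text
clock: 8.55
eef_pos: [0.5582, -0.3148, 0.1996]
tool_rot: [[-0.263, 0.965, 0.003], [0.965, 0.263, 0.002], [0.001, 0.004, -1.0]]
force: [7.4, 3.1, -1.2]
grip_width: 0.143
gripper_force: 30.0
```

Request:
step_arm(
  deltas=[4.3, -5.5, 0, 0, 0, 0, 8.1, -11.1, 0, 0, 0, 0, 11.3, -17.2, 0, 0, 0, 0, 14, -23.5, 0, 0, 0, 0, 16, -30, 0, 0, 0, 0, 17.5, -36.8, 0, 0, 0, 0, 18.4, -43.6, 0, 0, 0, 0, 18.6, -50.5, 0, 0, 0, 0],
)

```text
clock: 9.55
eef_pos: [0.5036, -0.3092, 0.1996]
tool_rot: [[-0.264, 0.965, 0.001], [0.965, 0.264, 0.004], [0.004, 0.002, -1.0]]
force: [3.4, 7.4, 0.0]
grip_width: 0.14
gripper_force: 30.0
```

Request:
step_arm(
  deltas=[0, 0, 0, 0, 0, 0, 0, 0, 0, 0, 0, 0, 0, 0, 0, 0, 0, 0, 0, 0, -40, 0, 0, 0, 0, 0, -80, 0, 0, 0, 0, 0, -120, 0, 0, 0, 20, 0, -150, 0, 0, 0, 20, 0, -150, 0, 0, 0],
  gripper=-0.4,
)

```text
clock: 10.55
eef_pos: [0.4989, -0.2927, 0.3528]
tool_rot: [[-0.263, 0.965, 0.004], [0.965, 0.263, -0.004], [-0.005, 0.003, -1.0]]
force: [-0.2, -0.1, 0.0]
grip_width: 0.698
gripper_force: 0.0
```

```bash
python3 -c "
from h import *
w=grab('wrist')
f=w['frame'];cv2.imwrite('pics/w3.png',f[:,:,::-1])
go(.545,.066,.34,35)
for c in blobs(w,(4,130,60),(20,255,255),30): print(c)
print(proj(w,(.505,-.3112,.215)))
"
```

```text
go [333.9 139.2   9.6] [  0.    0.1 -19.8] pos [ 0.4983 -0.2927  0.3501] yaw 15.2 f [ 0.2 -0.4 -0.4] w 0.696 t 10.6 j6 -1.01
(array([207. ,  83.5]), [190, 67, 35, 36, 547])
(array([251.2, 216.5]), [244, 188, 14, 60, 554])
(array([ 86.8, 302.9]), [83, 276, 11, 51, 224])
(array([416.3, 304. ]), [411, 277, 10, 51, 214])
[253.35650703 193.1564697 ]
```

View pics/w3.png

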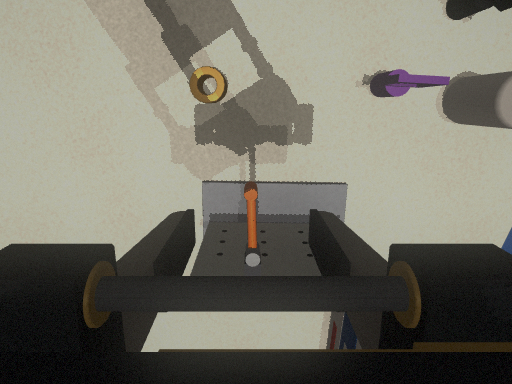

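The hook is straight out: its post is at (251,190) and the hinge at (252,259), square to the panel. Now the guard.

Request:
step_arm(
  deltas=[390, 119, -10, 0, 0, -20, 390, 119, -10, 0, 0, -20, 390, 119, -10, 0, 0, -20, 390, 119, -10, 0, 0, -20, 390, 119, -10, 0, 0, -20, 390, 119, -10, 0, 0, -20, 390, 119, -10, 0, 0, -20, 390, 119, -10, 0, 0, -20],
  gripper=-1,
)

```text
clock: 11.6
eef_pos: [0.5101, 0.1167, 0.3572]
tool_rot: [[-0.579, 0.815, -0.004], [0.815, 0.579, -0.0], [0.002, -0.003, -1.0]]
force: [0.5, 0.1, 0.0]
grip_width: 1.001
gripper_force: 0.0
```

```bash
python3 -c "
from h import *
w=grab('wrist','w4.png')
go(.545,.066,.25,35)
for c in blobs(w,(20,110,60),(35,255,255),30): print(c)
print(proj(w,(.545,.066,.208)),proj(w,(.545,.066,.024)))
"
```

```text
go [-60.4   0.2 107.3] [-0.2 -0.1  0.3] pos [0.5103 0.1153 0.3574] yaw 35.3 f [-0.2 -0.7 -0.1] w 1.002 t 11.7 j6 -0.62
(array([416.8,  30.2]), [403, 18, 28, 26, 369])
(array([256.7, 214.6]), [229, 186, 56, 50, 1727])
(array([479.7, 240.4]), [472, 237, 19, 7, 83])
[252.22942762 229.95962326] [252.3718171  187.06958319]
```

View pics/w4.png

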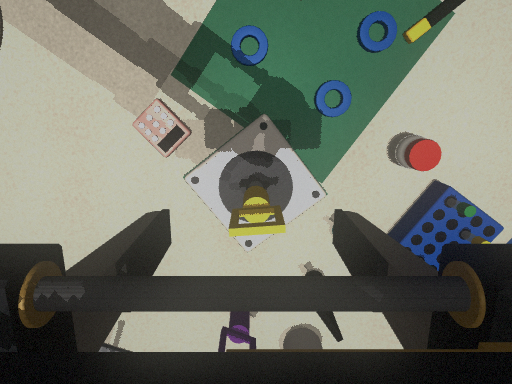

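```bash
python3 -c "
from h import *
w=robot.grab_frame('wrist');h=cv2.cvtColor(w['frame'],cv2.COLOR_RGB2HSV)
for v in(150,170,190,200):
  m=cv2.inRange(h,(22,110,v),(35,255,255));m[:, :215]=0;m[:,300:]=0;m[:215]=0;m[245:]=0
  p=cv2.findNonZero(m)
  if p is None: print(v);continue
  r=cv2.minAreaRect(p);B=cv2.boxPoints(r);print(v,len(p),r,p.reshape(-1,2).min(0),p.reshape(-1,2).max(0))
  c=onz(w,*r[0],.208);print(c)
  L=[np.mean(sorted(B.tolist())[i:i+2],axis=0) for i in(0,2)];P=[onz(w,*q,.208) for q in L];d=P[1]-P[0];print('len',np.linalg.norm(d),'yaw',np.degrees(np.arctan2(d[1],d[0])))
# deck dark
m=cv2.inRange(h,(0,0,0),(180,255,75));m[:145]=0;m[222:]=0;m[:,:210]=0;m[:,300:]=0
m=cv2.morphologyEx(m,cv2.MORPH_OPEN,np.ones((3,3)))
c=max(cv2.findContours(m,0,1)[0],key=cv2.contourArea);e=cv2.fitEllipse(cv2.convexHull(c));print(e,onz(w,*e[0],.024))
# housing corner holes
print([onz(w,*q,.02).round(4) for q in((264,125),(195,180.5),(316,194.5),(248.5,243))],np.mean([onz(w,*q,.02) for q in((264,125),(195,180.5),(316,194.5),(248.5,243))],axis=0))
"
```

```text
150 565 ((257.5, 224.5), (19.0, 55.0), 90.0) [230 215] [285 234]
[0.54617575 0.0725864  0.208     ]
len 0.057999738485053486 yaw 35.32230450392854
170 545 ((257.5, 224.5), (19.0, 55.0), 90.0) [230 215] [285 234]
[0.54617575 0.0725864  0.208     ]
len 0.057999738485053486 yaw 35.32230450392854
190 282 ((257.5, 224.5), (19.0, 55.0), 90.0) [230 215] [285 234]
[0.54617575 0.0725864  0.208     ]
len 0.057999738485053486 yaw 35.32230450392854
200
((258.72515869140625, 157.3134307861328), (15.93319320678711, 36.459232330322266), 98.41506958007812) [0.52539247 0.10968756 0.024     ]
[array([0.503 , 0.1552, 0.02  ]), array([0.4635, 0.0187, 0.02  ]), array([0.638 , 0.1134, 0.02  ]), array([ 0.5971, -0.0205,  0.02  ])] [0.5504363  0.06669436 0.02      ]
```

Request:
step_arm(
  deltas=[-61, 5.3, 50, 0, 0, -2, -61, 5.3, 100, 0, 0, -2, -61, 5.3, 107, 0, 0, -2, -61, 5.3, 130, 0, 0, -2, -61, 5.3, 155, 0, 0, -2, -61, 5.3, 178, 0, 0, -2, -61, 5.3, 178, 0, 0, -2, -61, 5.3, 178, 0, 0, -2],
)

```text
clock: 12.7
eef_pos: [0.5513, 0.0682, 0.184]
tool_rot: [[-0.604, 0.797, 0.003], [0.797, 0.604, -0.0], [-0.002, 0.002, -1.0]]
force: [0.2, -1.2, -0.4]
grip_width: 0.996
gripper_force: 0.0
```

Request:
step_arm(
  deltas=[0, 0, 0, 0, 0, 0, 0, 0, 0, 0, 0, 0, 0, 0, 0, 0, 0, 0, 0, 0, 0, 0, 0, 0, 0, 0, 0, 0, 0, 0, 0, 0, 0, 0, 0, 0, 0, 0, 0, 0, 0, 0, 0, 0, 0, 0, 0, 0],
  gripper=1,
)

```text
clock: 13.7
eef_pos: [0.5503, 0.0685, 0.1818]
tool_rot: [[-0.605, 0.797, 0.0], [0.797, 0.605, -0.0], [-0.0, 0.0, -1.0]]
force: [0.7, -0.5, 1.7]
grip_width: 0.649
gripper_force: 30.0
```

Width 0.649 × 92 = 59.7 mm, so the frame is held. Lift it.

Request:
step_arm(
  deltas=[0, 0, -15, 0, 0, 0, 0, 0, -35, 0, 0, 0, 0, 0, -60, 0, 0, 0, 0, 0, -90, 0, 0, 0, 0, 0, -100, 0, 0, 0, 0, 0, -100, 0, 0, 0, 0, 0, -100, 0, 0, 0, 0, 0, -100, 0, 0, 0],
)

```text
clock: 14.7
eef_pos: [0.5495, 0.0685, 0.2802]
tool_rot: [[-0.604, 0.797, -0.002], [0.797, 0.604, 0.0], [0.002, -0.002, -1.0]]
force: [-0.1, -0.4, -1.4]
grip_width: 0.647
gripper_force: 30.0
```

```bash
python3 -c "
from h import *
go(.491,-.255,.282,14.4);print(robot.sense()['gripper_force'])"
```

```text
go [-222.4 -242.2   -1.7] [-0.1 -0.1 22.8] pos [0.5495 0.0685 0.2802] yaw 37.2 f [-0.1 -0.4 -1.4] w 0.647 t 14.7 j6 -0.74
29.998830556869507
```

Request:
step_arm(
  deltas=[-20, -22, 0, 0, 0, 2, -55, -60, 0, 0, 0, 6, -95, -104, 0, 0, 0, 10, -135, -147, 0, 0, 0, 14, -170, -185, 0, 0, 0, 18, -200, -218, 0, 0, 0, 21, -222, -242, 0, 0, 0, 23, -222, -242, 0, 0, 0, 23],
)

```text
clock: 15.7
eef_pos: [0.4907, -0.2564, 0.2806]
tool_rot: [[-0.242, 0.97, -0.001], [0.97, 0.242, 0.001], [0.001, -0.001, -1.0]]
force: [-0.2, 0.3, -1.8]
grip_width: 0.649
gripper_force: 30.0
```

```bash
python3 -c "
from h import *
go(.494,-.267,.208,14.4);go(.514,-.345,.208,14.4)
w=grab('wrist','w5.png')
print(proj(w,(.505,-.3112,.215)))"
```

```text
go [-11.2   0.7  72.6] [-0.1 -0.1 -0.4] pos [ 0.4907 -0.2564  0.2806] yaw 14.0 f [-0.2  0.3 -1.8] w 0.649 t 15.7 j6 -0.94
go [-91.7   1.3  72.5] [-0.1 -0.1 -0.4] pos [ 0.4907 -0.2564  0.2806] yaw 14.0 f [-0.2  0.3 -1.8] w 0.649 t 15.7 j6 -0.94
[253.98862906 262.91703465]
```

View pics/w5.png

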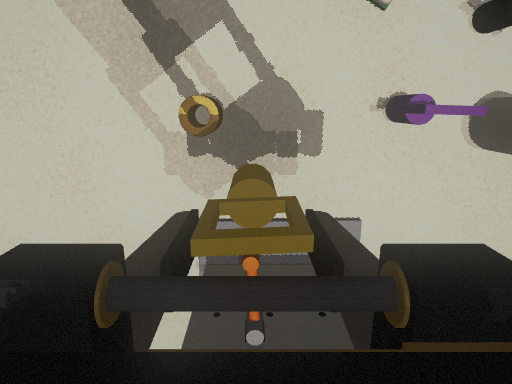

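The guard is held upright, with the post tip straight ahead at (251,265), within 3 px of the prediction. Now lower it, then slide it along the peg.

Request:
step_arm(
  deltas=[0, 0, 20, 0, 0, 0, 0, 0, 45, 0, 0, 0, 0, 0, 65, 0, 0, 0, 0, 0, 72, 0, 0, 0, 0, 0, 72, 0, 0, 0, 0, 0, 72, 0, 0, 0, 0, 0, 72, 0, 0, 0, 0, 0, 72, 0, 0, 0],
)

```text
clock: 16.75
eef_pos: [0.4918, -0.2548, 0.2101]
tool_rot: [[-0.245, 0.969, 0.001], [0.969, 0.245, -0.001], [-0.001, 0.001, -1.0]]
force: [-0.6, 0.3, -2.3]
grip_width: 0.649
gripper_force: 30.0
```

Request:
step_arm(
  deltas=[-12, 0, 0, 0, 0, 0, -25, 0, 0, 0, 0, 0, -38, 0, 0, 0, 0, 0, -51, 0, 0, 0, 0, 0, -64, 0, 0, 0, 0, 0, -77, 0, 0, 0, 0, 0, -91, 0, 0, 0, 0, 0, -91, 0, 0, 0, 0, 0],
)

```text
clock: 17.75
eef_pos: [0.5139, -0.3439, 0.2095]
tool_rot: [[-0.244, 0.97, -0.0], [0.97, 0.244, -0.0], [-0.0, -0.0, -1.0]]
force: [-1.4, 0.1, -2.1]
grip_width: 0.651
gripper_force: 30.0
```

Request:
step_arm(
  deltas=[0, 0, 7, 0, 0, 0, 0, 0, 14, 0, 0, 0, 0, 0, 20, 0, 0, 0, 0, 0, 25, 0, 0, 0, 0, 0, 28, 0, 0, 0, 0, 0, 29, 0, 0, 0, 0, 0, 29, 0, 0, 0, 0, 0, 29, 0, 0, 0],
)

```text
clock: 18.75
eef_pos: [0.514, -0.343, 0.1808]
tool_rot: [[-0.245, 0.969, 0.0], [0.969, 0.245, -0.0], [-0.0, 0.0, -1.0]]
force: [0.2, -0.2, -0.7]
grip_width: 0.648
gripper_force: 30.0
```

Request:
step_arm(
  deltas=[0, 0, 0.5, 0, 0, 0, 0, 0, 0.5, 0, 0, 0, 0, 0, 0.5, 0, 0, 0, 0, 0, 0.5, 0, 0, 0, 0, 0, 0.5, 0, 0, 0, 0, 0, 0.5, 0, 0, 0, 0, 0, 0.5, 0, 0, 0, 0, 0, 0.5, 0, 0, 0],
  gripper=-1,
)

```text
clock: 19.75
eef_pos: [0.5139, -0.3429, 0.1801]
tool_rot: [[-0.245, 0.969, 0.0], [0.969, 0.245, -0.0], [-0.0, 0.0, -1.0]]
force: [-0.1, 0.3, 0.1]
grip_width: 1.002
gripper_force: 0.0
```

Request:
step_arm(
  deltas=[0, 0, -20, 0, 0, 0, 0, 0, -50, 0, 0, 0, 0, 0, -90, 0, 0, 0, 0, 0, -120, 0, 0, 0, 20, 0, -150, 0, 0, 0, 60, 0, -160, 0, 0, 0, 60, 0, -160, 0, 0, 0, 60, 0, -160, 0, 0, 0],
)

```text
clock: 20.75
eef_pos: [0.4992, -0.2851, 0.3408]
tool_rot: [[-0.245, 0.969, 0.001], [0.969, 0.245, -0.001], [-0.001, 0.0, -1.0]]
force: [-0.6, 0.2, -0.7]
grip_width: 1.0
gripper_force: 0.0
```

```bash
python3 -c "
from h import *
w=grab('wrist','w6.png')
go(.39,-.16,.28,50)
b=grab('top');print([(c,s,onz(b,*c,.045)) for c,s in blobs(b,(20,90,60),(33,255,255),12)])
for c in blobs(w,(10,90,60),(30,255,255),100): print(c)
"
```

```text
go [148.2 -75.1  60.1] [ -0.    0.  -35.8] pos [ 0.4991 -0.2853  0.3401] yaw 14.2 f [-0.5 -0.2 -0.3] w 0.999 t 20.8 j6 -0.98
[(array([224.1, 112.6]), [223, 110, 3, 6, 14], array([0.8994382 , 0.10343041, 0.045     ])), (array([196. , 120.3]), [195, 118, 3, 5, 13], array([0.87067985, 0.20772397, 0.045     ])), (array([ 47.6, 145.1]), [45, 143, 6, 5, 27], array([0.7791873 , 0.75579335, 0.045     ])), (array([144.6, 191.9]), [139, 190, 12, 5, 44], array([0.60461265, 0.39468779, 0.045     ])), (array([311. , 242.6]), [306, 238, 13, 13, 82], array([ 0.41787542, -0.21327019,  0.045     ]))]
(array([204.4,  91.2]), [186, 73, 39, 37, 936])
(array([251. , 219.5]), [222, 186, 60, 75, 2193])
(array([ 25.3, 294.5]), [18, 263, 24, 65, 343])
(array([477.7, 295.1]), [461, 262, 25, 66, 352])
```

View pics/w6.png

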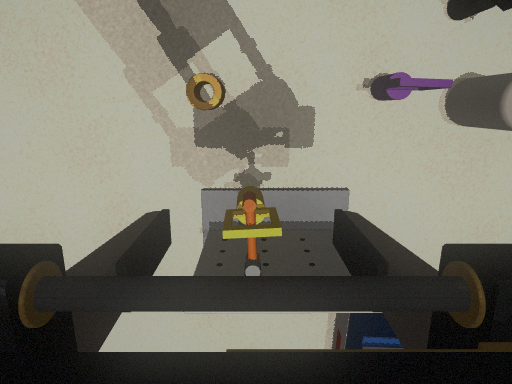

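The guard hangs on the peg: bar at (252,233), peg passing through the window, hinge pin at (252,271). The bearing is at (205,91). Next I'll hover beside it to measure it.

```bash
python3 -c "
from h import *
w=robot.grab_frame('wrist')
p=onz(w,205.5,91,.054);print(p,proj(w,p+[0,0,-.054]));R=np.array(robot.sense()['tool_rot']);q=p+.06*R[:,0]
go(q[0],q[1],.25)"
```

```text
[ 0.416199   -0.21872482  0.054     ] [210.43263283  92.49540201]
go [144.8 -63.9  89.7] [-0. -0. -0.] pos [ 0.499  -0.2853  0.3395] yaw 14.1 f [-0.4  0.8  0.4] w 0.998 t 20.9 j6 -0.98
```

Request:
step_arm(
  deltas=[50, -22, 0, 0, 0, 0, 100, -44, 0, 0, 0, 0, 145, -64, 40, 0, 0, 0, 145, -64, 90, 0, 0, 0, 145, -64, 90, 0, 0, 0, 145, -64, 90, 0, 0, 0, 145, -64, 90, 0, 0, 0, 145, -64, 90, 0, 0, 0],
)

```text
clock: 21.9
eef_pos: [0.4024, -0.1607, 0.2516]
tool_rot: [[-0.245, 0.97, 0.002], [0.97, 0.245, -0.002], [-0.002, 0.001, -1.0]]
force: [-0.0, 0.3, -0.5]
grip_width: 1.0
gripper_force: 0.0
```

```bash
cat > ring.py <<'E'
from h import *
def ring(lo,hi,ztop,guess,name='wrist',save=None,lo2=None,hi2=None):
    """centre of a ring's top face: pixels of the colour -> largest contour near the guess; outer ellipse and the bore hole"""
    f=grab(name,save);g=cv2.GaussianBlur(f['frame'],(3,3),0);h=cv2.cvtColor(g,cv2.COLOR_RGB2HSV);m=cv2.inRange(h,lo,hi)
    if lo2: m|=cv2.inRange(h,lo2,hi2)
    u=proj(f,(guess[0],guess[1],ztop));cs,hr=cv2.findContours(m,cv2.RETR_CCOMP,1)
    best=None
    for i,c in enumerate(cs):
        if hr[0][i][3]>=0 or len(c)<8: continue
        e=cv2.fitEllipse(cv2.convexHull(c));d=np.hypot(*(np.array(e[0])-u))
        if cv2.contourArea(c)>60 and d<60 and (best is None or d<best[0]): best=(d,i,e)
    d,i,e=best
    print('hull',np.round(e[0],1),np.round(e[1],1),onz(f,*e[0],ztop).round(4))
    for j,c in enumerate(cs):
        if hr[0][j][3]==i and len(c)>=6 and cv2.contourArea(c)>30:
            k=cv2.fitEllipse(c);print('hole',np.round(k[0],1),np.round(k[1],1),onz(f,*k[0],ztop).round(4))
    # mm per px at the top face
    print('mm/px',np.linalg.norm(onz(f,u[0]+1,u[1],ztop)-onz(f,*u,ztop))*1000,'guess px',u.round(1))
    return f
E
python3 -c "
from ring import *
ring((12,60,90),(32,255,255),.054,(.4162,-.2187),save='w7.png')
go(.4162,-.2187,.09)"
```

```text
hull [249.3 212.1] [38.9 42. ] [ 0.4134 -0.219   0.054 ]
hole [249.4 212.5] [21.3 22.8] [ 0.4137 -0.2195  0.054 ]
mm/px 1.2032560250164808 guess px [251.6 212.4]
go [-59.7  -0.9 161.3] [ 0.1  0.1 -0. ] pos [ 0.4022 -0.1605  0.2512] yaw 14.2 f [-1.4  0.   0.3] w 0.998 t 21.9 j6 -0.91
```

View pics/w7.png

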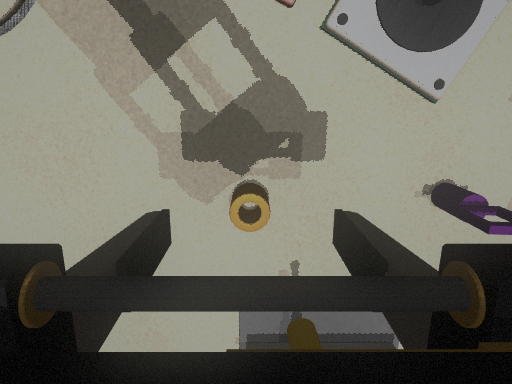

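The top face is at (249.3,212.1). It measures 48 mm outside and 26.5 mm in the bore, so it fits the sleeve.

Request:
step_arm(
  deltas=[-30, -3.5, 60, 0, 0, 0, -60, -3.5, 110, 0, 0, 0, -60, -3.5, 150, 0, 0, 0, -60, -3.5, 185, 0, 0, 0, -60, -3.5, 210, 0, 0, 0, -60, -3.5, 224, 0, 0, 0, -60, -3.5, 224, 0, 0, 0, -60, -3.5, 224, 0, 0, 0],
)

```text
clock: 22.95
eef_pos: [0.4137, -0.2196, 0.0273]
tool_rot: [[-0.245, 0.969, 0.002], [0.969, 0.245, -0.001], [-0.002, 0.001, -1.0]]
force: [0.3, -0.5, -0.4]
grip_width: 0.998
gripper_force: 0.0
```

Request:
step_arm(
  deltas=[0, 0, 0, 0, 0, 0, 0, 0, 0, 0, 0, 0, 0, 0, 0, 0, 0, 0, 0, 0, 0, 0, 0, 0, 0, 0, 0, 0, 0, 0, 0, 0, 0, 0, 0, 0, 0, 0, 0, 0, 0, 0, 0, 0, 0, 0, 0, 0],
  gripper=1,
)

```text
clock: 23.95
eef_pos: [0.4132, -0.219, 0.0263]
tool_rot: [[-0.245, 0.969, 0.001], [0.969, 0.245, -0.0], [-0.0, 0.001, -1.0]]
force: [2.2, -0.0, 0.4]
grip_width: 0.529
gripper_force: 30.0
```

Request:
step_arm(
  deltas=[0, 0, -20, 0, 0, 0, 0, 0, -60, 0, 0, 0, 0, 0, -110, 0, 0, 0, 0, 0, -160, 0, 0, 0, 0, 0, -200, 0, 0, 0, 0, 0, -210, 0, 0, 0, 0, 0, -210, 0, 0, 0, 0, 0, -210, 0, 0, 0],
)

```text
clock: 24.95
eef_pos: [0.4117, -0.2179, 0.2334]
tool_rot: [[-0.245, 0.969, -0.004], [0.969, 0.245, 0.003], [0.004, -0.003, -1.0]]
force: [-0.1, 0.2, -3.1]
grip_width: 0.531
gripper_force: 30.0
```

```bash
python3 -c "
from h import *
go(.55,.068,.235)
print(robot.sense()['gripper_force'])
"
```

```text
go [243.3 204.1  -1.2] [-0.2 -0.2 -0. ] pos [ 0.4117 -0.2179  0.2334] yaw 14.2 f [-0.1  0.2 -3.1] w 0.531 t 24.9 j6 -0.99
29.997379810083658
```

Request:
step_arm(
  deltas=[50, 32, 0, 0, 0, 0, 100, 65, 0, 0, 0, 0, 155, 101, 0, 0, 0, 0, 210, 137, 0, 0, 0, 0, 260, 170, 0, 0, 0, 0, 295, 192, 0, 0, 0, 0, 313, 204, 0, 0, 0, 0, 313, 204, 0, 0, 0, 0],
)

```text
clock: 25.95
eef_pos: [0.5329, 0.1358, 0.2337]
tool_rot: [[-0.248, 0.969, -0.004], [0.969, 0.248, -0.0], [0.001, -0.004, -1.0]]
force: [-0.1, -0.6, -2.8]
grip_width: 0.53
gripper_force: 30.0
```

```bash
python3 -c "
from h import *
go(.55,.068,.175)
w=grab('wrist')
print(proj(w,(.55,.068,.132)),proj(w,(.55,.068,.024)))
u,v=proj(w,(.55,.068,.08)).astype(int);print(u,v)
y0=max(v-75,0);x0=max(u-100,0);np.save('w8.npy',w['frame']);f=w['frame'][y0:y0+150,x0:x0+200];print(x0,y0)
cv2.imwrite('pics/w8.png',cv2.resize(f,(800,600),interpolation=3)[:,:,::-1])
"
```

```text
go [-69.9   0.1  58.6] [-0.2 -0.  -0. ] pos [0.5329 0.1358 0.2337] yaw 14.3 f [-0.1 -0.6 -2.8] w 0.53 t 25.9 j6 -0.22
[253.11883374 257.31768882] [253.02615927 217.47819543]
253 235
153 160
```

View pics/w8.png

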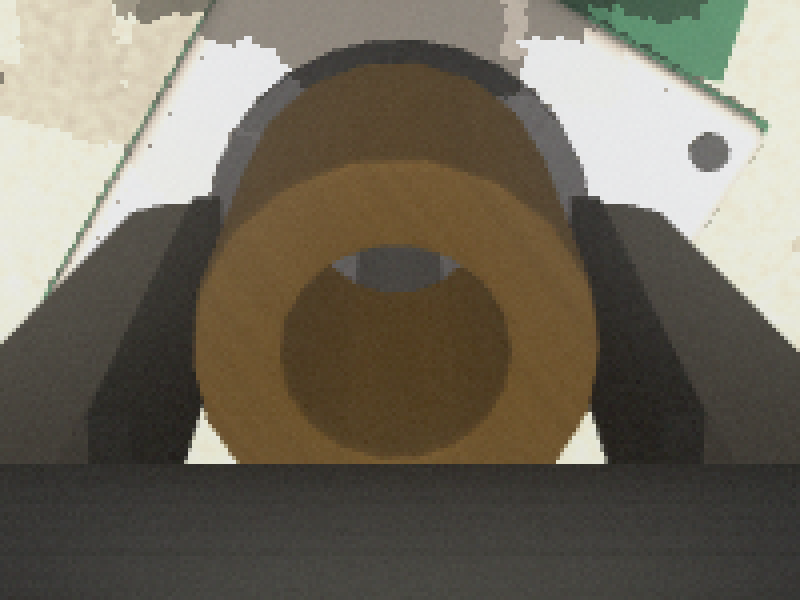

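Through the bore the spindle shows at crop x 355–443, which gives px 252.8 against 253.1 predicted. The bore's centre is at crop (396,350.5), px (252,247.6). The deck's far edge is at px row 170.

```bash
python3 -c "
from h import *
w=robot.grab_frame('wrist');s=robot.sense();R=np.array(s['tool_rot']);p=np.array(s['eef_pos']);x=R[:,0]
for c in((.55,.068),):
  print('deck far edge',proj(w,np.array([*c,.024])+.06*x*[1,1,0]),np.linalg.norm(proj(w,np.array([*c,.024])+.06*x*[1,1,0])-proj(w,np.array([*c,.024])+.061*x*[1,1,0])))
o=p+[0,0,.0277];print('bore top if centred',proj(w,o),'from bore px',(onz(w,252,247.6,o[2])-o)@R*1000)
print('wrist/tcp',p,R.round(4).tolist())
b=robot.grab_frame('top');np.save('top.npy',b['frame']);h=cv2.cvtColor(b['frame'],cv2.COLOR_RGB2HSV)
"
```

```text
deck far edge [253.36463299 169.27241395] 0.8165480828935663
bore top if centred [253.95967898 249.41511667] from bore px [ 0.93529968 -0.93605566  0.00293196]
wrist/tcp [0.53304145 0.13409685 0.23450741] [[-0.2453, 0.9694, -0.003], [0.9695, 0.2453, -0.0006], [0.0001, -0.003, -1.0]]
```

Request:
step_arm(
  deltas=[-25, 0.5, 0, 0, 0, 0, -50, 0.5, 20, 0, 0, 0, -70.5, 0.5, 40, 0, 0, 0, -70.5, 0.5, 58, 0, 0, 0, -70.5, 0.5, 58, 0, 0, 0, -70.5, 0.5, 58, 0, 0, 0, -70.5, 0.5, 58, 0, 0, 0, -70.5, 0.5, 58, 0, 0, 0],
)

```text
clock: 27.1
eef_pos: [0.5521, 0.0667, 0.1789]
tool_rot: [[-0.246, 0.969, 0.001], [0.969, 0.246, -0.0], [-0.0, 0.001, -1.0]]
force: [-0.3, -0.4, -3.0]
grip_width: 0.525
gripper_force: 30.0
```

```bash
python3 -c "
from h import *
go(.551,.0663,.052)
"
```

```text
go [-1.000e-01 -1.300e+00  1.269e+02] [ 0.1  0.  -0. ] pos [0.5521 0.0667 0.1789] yaw 14.2 f [-0.3 -0.4 -3. ] w 0.525 t 27.1 j6 -0.35
```

Request:
step_arm(
  deltas=[0, -1, 10, 0, 0, 0, 0, -1, 17, 0, 0, 0, 0, -1, 22, 0, 0, 0, 0, -1, 27, 0, 0, 0, 0, -1, 32, 0, 0, 0, 0, -1, 37, 0, 0, 0, 0, -1, 42, 0, 0, 0, 0, -1, 47, 0, 0, 0],
)

```text
clock: 28.1
eef_pos: [0.5505, 0.0675, 0.1311]
tool_rot: [[-0.245, 0.969, -0.0], [0.969, 0.245, 0.003], [0.003, 0.0, -1.0]]
force: [-2.5, 5.3, 1.6]
grip_width: 0.528
gripper_force: 30.0
```

Request:
step_arm(
  deltas=[1.5, -0.3, 10, 0, 0, 0, 1.5, -0.3, 20, 0, 0, 0, 1.5, -0.3, 30, 0, 0, 0, 1.5, -0.3, 40, 0, 0, 0, 1.5, -0.3, 50, 0, 0, 0, 1.5, -0.3, 60, 0, 0, 0, 1.5, -0.3, 68, 0, 0, 0, 1.5, -0.3, 74, 0, 0, 0],
)

```text
clock: 29.1
eef_pos: [0.5501, 0.0678, 0.0565]
tool_rot: [[-0.245, 0.969, 0.0], [0.969, 0.245, 0.001], [0.001, 0.0, -1.0]]
force: [0.2, 5.1, -0.1]
grip_width: 0.531
gripper_force: 30.0
```

Request:
step_arm(
  deltas=[1, 0, 2, 0, 0, 0, 1, 0, 4, 0, 0, 0, 1, 0, 6, 0, 0, 0, 1, 0, 6.5, 0, 0, 0, 1, 0, 6.5, 0, 0, 0, 1, 0, 6.5, 0, 0, 0, 1, 0, 6.5, 0, 0, 0, 1, 0, 6.5, 0, 0, 0],
)

```text
clock: 30.1
eef_pos: [0.5498, 0.0685, 0.0506]
tool_rot: [[-0.245, 0.969, -0.0], [0.969, 0.245, -0.0], [-0.0, -0.0, -1.0]]
force: [0.4, 0.0, -3.1]
grip_width: 0.531
gripper_force: 30.0
```

Request:
step_arm(
  deltas=[0, 0, 1, 0, 0, 0, 0, 0, 1, 0, 0, 0, 0, 0, 1, 0, 0, 0, 0, 0, 1, 0, 0, 0, 0, 0, 1, 0, 0, 0, 0, 0, 1, 0, 0, 0, 0, 0, 1, 0, 0, 0, 0, 0, 1, 0, 0, 0],
)

```text
clock: 31.1
eef_pos: [0.55, 0.0685, 0.0502]
tool_rot: [[-0.245, 0.969, 0.0], [0.969, 0.245, -0.0], [-0.0, 0.0, -1.0]]
force: [-2.5, -0.4, 5.6]
grip_width: 0.529
gripper_force: 30.0
```

Request:
step_arm(
  deltas=[0, 0, 0, 0, 0, 0, 0, 0, 0, 0, 0, 0, 0, 0, 0, 0, 0, 0, 0, 0, 0, 0, 0, 0, 0, 0, 0, 0, 0, 0, 0, 0, 0, 0, 0, 0, 0, 0, 0, 0, 0, 0, 0, 0, 0, 0, 0, 0],
  gripper=-1,
)

```text
clock: 32.1
eef_pos: [0.5498, 0.0685, 0.0496]
tool_rot: [[-0.245, 0.969, 0.0], [0.969, 0.245, -0.0], [-0.0, 0.0, -1.0]]
force: [0.2, 0.1, -0.5]
grip_width: 0.997
gripper_force: 0.0
```

Request:
step_arm(
  deltas=[0, 0, -30, 0, 0, 0, 0, 0, -80, 0, 0, 0, 0, 0, -130, 0, 0, 0, 0, 0, -180, 0, 0, 0, 0, 0, -200, 0, 0, 0, 60, 0, -200, 0, 0, 0, 60, 0, -200, 0, 0, 0, 60, 0, -200, 0, 0, 0],
)

```text
clock: 33.1
eef_pos: [0.535, 0.1265, 0.2494]
tool_rot: [[-0.246, 0.969, -0.0], [0.969, 0.246, -0.001], [-0.0, -0.0, -1.0]]
force: [-0.1, -1.0, -0.4]
grip_width: 1.001
gripper_force: 0.0
```

```bash
python3 - <<'E'
from ring import *
for g in ((.56,.364),(.566,.251),(.416,.239)):
    print(g);ring((100,120,60),(125,255,255),.014,g,'top')
print('clamp');ring((0,130,80),(6,255,255),.028,(.426,.358),'top',lo2=(172,130,80),hi2=(180,255,255))
w=grab('wrist','w9.png');print('bearing exp',proj(w,(.5498,.0685,.078)),proj(w,(.5498,.0685,.132)))
ring((12,60,60),(32,255,255),.078,(.55,.068))
go(.5498,.0685,.2)
E
```

```text
(0.56, 0.364)
hull [154.5 204.6] [14.5 15. ] [0.5593 0.3641 0.014 ]
hole [154.5 204.5] [7.3 7.3] [0.5598 0.3642 0.014 ]
mm/px 3.7287119580915085 guess px [154.6 204.4]
(0.566, 0.251)
hull [154.5 204.6] [14.4 15. ] [0.5594 0.3641 0.014 ]
hole [154.5 204.5] [7.3 7.3] [0.5598 0.3642 0.014 ]
mm/px 3.7298875853794 guess px [184.9 202.7]
(0.416, 0.239)
hull [154.5 204.6] [14.4 15. ] [0.5594 0.3641 0.014 ]
hole [154.5 204.5] [7.3 7.3] [0.5598 0.3642 0.014 ]
mm/px 3.7048688589658174 guess px [187.8 243.2]
clampTraceback (most recent call last):
  File "<stdin>", line 4, in <module>
  File "ring.py", line 10, in ring
    e=cv2.fitEllipse(cv2.convexHull(c));d=np.hypot(*(np.array(e[0])-u))
cv2.error: OpenCV(4.12.0) /io/opencv/modules/imgproc/src/shapedescr.cpp:361: error: (-201:Incorrect size of input array) There should be at least 5 points to fit the ellipse in function 'fitEllipseNoDirect'
```

```bash
sed -i 's/len(c)<8/len(cv2.convexHull(c))<6/' ring.py; python3 - <<'E'
from ring import *
w=grab('wrist');print('exp bearing',proj(w,(.5498,.0685,.078)),'spindle top',proj(w,(.5498,.0685,.132)))
for z,q in((.078,(.5498,.0685)),):
    ring((12,60,60),(32,255,255),z,q)
for c,s in blobs(w,(100,120,50),(125,255,255),60): print('blue',c,s,onz(w,*c,.012).round(4))
for c,s in blobs(w,(0,130,60),(6,255,255),60): print('red',c,s,onz(w,*c,.02).round(4))
b=grab('top')
for c,s in blobs(b,(100,120,50),(125,255,255),30,(110,180,230,270)): print('top blue',c,s,onz(b,*c,.012).round(4))
go(.5498,.0685,.2)
E
```

```text
exp bearing [252.82819348 219.78706846] spindle top [253.0399546 239.3326023]
hull [251.8 215.2] [44.5 55.4] [0.5473 0.0736 0.078 ]
mm/px 1.123532468500907 guess px [252.8 219.8]
blue [178.2  41. ] [154, 16, 49, 52, 1499] [0.4165 0.2395 0.012 ]
blue [303.5  62.9] [280, 39, 47, 49, 1382] [0.5662 0.2521 0.012 ]
blue [483.3 191.1] [430, 114, 82, 138, 3916] [0.8393 0.1572 0.012 ]
red [447.6  86.7] [426, 64, 45, 46, 1567] [0.7391 0.2669 0.02  ]
top blue [154.5 204.6] [147, 197, 16, 16, 146] [0.5595 0.3646 0.012 ]
top blue [191.7 243. ] [188, 236, 8, 15, 71] [0.4165 0.2248 0.012 ]
go [-59.4   0.1  49.5] [-0. -0. -0.] pos [0.5352 0.1261 0.2495] yaw 14.1 f [0.7 0.3 0.8] w 1.0 t 33.5 j6 -0.24
```

The bearing is down: it stopped firmly at z 0.050 and the lateral force dropped to zero, which puts the axis at ≈(0.5498, 0.0685). Next is spacer A at ≈(0.566, 0.252).

Request:
step_arm(
  deltas=[58, 20, 0, 0, 0, 0, 116, 40, 10, 0, 0, 0, 174, 61, 30, 0, 0, 0, 174, 61, 30, 0, 0, 0, 174, 61, 30, 0, 0, 0, 174, 61, 30, 0, 0, 0, 174, 61, 30, 0, 0, 0, 174, 61, 30, 0, 0, 0],
)

```text
clock: 34.45
eef_pos: [0.5519, 0.3096, 0.2202]
tool_rot: [[-0.244, 0.97, 0.001], [0.97, 0.244, 0.0], [0.0, 0.001, -1.0]]
force: [-0.0, 0.7, 0.6]
grip_width: 0.999
gripper_force: 0.0
```

```bash
python3 - <<'E'
from ring import *
ring((100,120,60),(125,255,255),.014,(.566,.252))
go(.566,.252,.05)
E
```

```text
hull [252.4 209. ] [44.1 44.3] [0.566  0.2536 0.014 ]
hole [252.3 208.8] [20.1 23. ] [0.5658 0.2537 0.014 ]
mm/px 1.22872911662336 guess px [252.1 210.1]
go [-59.5  -0.5 170. ] [ 0. -0.  0.] pos [0.5518 0.3097 0.22  ] yaw 14.1 f [-0.2 -0.  -0.4] w 1.0 t 34.5 j6 0.07
```

Request:
step_arm(
  deltas=[-30, 0, 60, 0, 0, 0, -58.4, 0, 110, 0, 0, 0, -58.4, 0, 150, 0, 0, 0, -58.4, 0, 180, 0, 0, 0, -58.4, 0, 200, 0, 0, 0, -58.4, 0, 210, 0, 0, 0, -58.4, 0, 215, 0, 0, 0, -58.4, 0, 215, 0, 0, 0],
)

```text
clock: 35.5
eef_pos: [0.5665, 0.2539, 0.0053]
tool_rot: [[-0.245, 0.969, 0.001], [0.969, 0.245, 0.0], [-0.0, 0.001, -1.0]]
force: [0.2, 0.1, 0.7]
grip_width: 1.0
gripper_force: 0.0
```

Request:
step_arm(
  deltas=[0, 0, 0, 0, 0, 0, 0, 0, 0, 0, 0, 0, 0, 0, 0, 0, 0, 0, 0, 0, 0, 0, 0, 0, 0, 0, 0, 0, 0, 0, 0, 0, 0, 0, 0, 0, 0, 0, 0, 0, 0, 0, 0, 0, 0, 0, 0, 0],
  gripper=1,
)

```text
clock: 36.5
eef_pos: [0.566, 0.2537, 0.0048]
tool_rot: [[-0.245, 0.969, 0.0], [0.969, 0.245, 0.0], [-0.0, 0.0, -1.0]]
force: [-0.2, -0.1, 2.1]
grip_width: 0.594
gripper_force: 30.0
```

Request:
step_arm(
  deltas=[0, 0, -20, 0, 0, 0, 0, 0, -60, 0, 0, 0, 0, 0, -110, 0, 0, 0, 0, 0, -160, 0, 0, 0, 0, 0, -160, 0, 0, 0, 0, 0, -160, 0, 0, 0, 0, 0, -160, 0, 0, 0, 0, 0, -160, 0, 0, 0],
)

```text
clock: 37.5
eef_pos: [0.5649, 0.2535, 0.163]
tool_rot: [[-0.245, 0.969, -0.003], [0.969, 0.245, -0.001], [0.0, -0.003, -1.0]]
force: [0.3, 0.0, -0.9]
grip_width: 0.592
gripper_force: 30.0
```

```bash
cat > held.py <<'E'
from h import *
import sys
lo,hi=((100,120,40),(125,255,255)) if sys.argv[1]=='b' else ((0,130,40),(6,255,255))
w=grab('wrist');s=robot.sense();p=np.array(s['eef_pos']);R=np.array(s['tool_rot']);zt=p[2]+float(sys.argv[2])
h=cv2.cvtColor(w['frame'],cv2.COLOR_RGB2HSV);m=cv2.inRange(h,lo,hi);m[:,:150]=0;m[:,360:]=0;m[:170]=0
e=proj(w,[p[0],p[1],zt]);print('expected',e.round(1))
cs,hr=cv2.findContours(m,cv2.RETR_CCOMP,1)
for i,c in enumerate(cs):
    if len(c)>=15:
        k=cv2.fitEllipse(c);print('hole' if hr[0][i][3]>=0 else 'out',np.round(k[0],1),np.round(k[1],1),'off mm',(R.T@(onz(w,*k[0],zt)-[p[0],p[1],zt])*1000).round(1)[:2])
go(.5498,.0685,.16)
E
python3 held.py b .01
```

```text
expected [254.3 233.6]
out [251.4 229.7] [ 96.9 101.2] off mm [ 2.2 -1.5]
hole [251.4 229.5] [40.9 49.1] off mm [ 2.4 -1.5]
go [-175.6  -60.2    3.4] [-0.1 -0.  -0. ] pos [0.5652 0.2535 0.1633] yaw 14.2 f [-0.9 -0.9 -0.8] w 0.593 t 37.5 j6 -0.02
```

Request:
step_arm(
  deltas=[-30, -10, 0, 0, 0, 0, -75, -25, 0, 0, 0, 0, -125, -42, 0, 0, 0, 0, -160, -54, 0, 0, 0, 0, -177, -60, 0, 0, 0, 0, -177, -60, 0, 0, 0, 0, -177, -60, 0, 0, 0, 0, -177, -60, 0, 0, 0, 0],
)

```text
clock: 38.55
eef_pos: [0.5511, 0.0686, 0.1645]
tool_rot: [[-0.247, 0.969, -0.0], [0.969, 0.247, 0.0], [0.0, 0.0, -1.0]]
force: [-0.1, -0.1, -0.6]
grip_width: 0.593
gripper_force: 30.0
```

```bash
python3 -c "
from h import *
go(.5501,.0672,.12)"
```

```text
go [-1.1 -1.4 44.5] [ 0. -0.  0.] pos [0.5511 0.0686 0.1645] yaw 14.3 f [-0.1 -0.1 -0.6] w 0.593 t 38.5 j6 -0.34
```

Request:
step_arm(
  deltas=[-1, -1.3, 10, 0, 0, 0, -1, -1.3, 18, 0, 0, 0, -1, -1.3, 24, 0, 0, 0, -1, -1.3, 28, 0, 0, 0, -1, -1.3, 32, 0, 0, 0, -1, -1.3, 36, 0, 0, 0, -1, -1.3, 40, 0, 0, 0, -1, -1.3, 44, 0, 0, 0],
)

```text
clock: 39.55
eef_pos: [0.5505, 0.0679, 0.1214]
tool_rot: [[-0.245, 0.97, 0.001], [0.97, 0.245, 0.003], [0.003, 0.002, -1.0]]
force: [-0.3, 6.5, 4.7]
grip_width: 0.595
gripper_force: 30.0
```

Request:
step_arm(
  deltas=[1.5, 0, 0, 0, 0, 0, 1.5, 0, 5, 0, 0, 0, 1.5, 0, 10, 0, 0, 0, 1.5, 0, 16, 0, 0, 0, 1.5, 0, 22, 0, 0, 0, 1.5, 0, 28, 0, 0, 0, 1.5, 0, 33, 0, 0, 0, 1.5, 0, 36, 0, 0, 0],
)

```text
clock: 40.55
eef_pos: [0.5498, 0.0683, 0.0844]
tool_rot: [[-0.245, 0.97, 0.0], [0.97, 0.245, 0.002], [0.001, 0.001, -1.0]]
force: [-0.3, 5.2, 2.9]
grip_width: 0.591
gripper_force: 30.0
```

Request:
step_arm(
  deltas=[1.2, 0, 1, 0, 0, 0, 1.2, 0, 2, 0, 0, 0, 1.2, 0, 2.5, 0, 0, 0, 1.2, 0, 2.5, 0, 0, 0, 1.2, 0, 2.5, 0, 0, 0, 1.2, 0, 2.5, 0, 0, 0, 1.2, 0, 2.5, 0, 0, 0, 1.2, 0, 2.5, 0, 0, 0],
)

```text
clock: 41.55
eef_pos: [0.5497, 0.0685, 0.0827]
tool_rot: [[-0.245, 0.969, 0.0], [0.969, 0.245, -0.0], [-0.0, 0.0, -1.0]]
force: [-1.4, 1.1, 5.8]
grip_width: 0.597
gripper_force: 30.0
```

Contact at z 0.0827, where I expected 0.083, so it's seated. Release.

Request:
step_arm(
  deltas=[0, 0, 0, 0, 0, 0, 0, 0, 0, 0, 0, 0, 0, 0, 0, 0, 0, 0, 0, 0, 0, 0, 0, 0, 0, 0, 0, 0, 0, 0, 0, 0, 0, 0, 0, 0, 0, 0, 0, 0, 0, 0, 0, 0, 0, 0, 0, 0],
  gripper=-1,
)

```text
clock: 42.55
eef_pos: [0.5494, 0.0687, 0.0821]
tool_rot: [[-0.245, 0.969, -0.0], [0.969, 0.245, -0.0], [-0.0, -0.0, -1.0]]
force: [-0.0, 0.4, 0.1]
grip_width: 1.002
gripper_force: 0.0
```

Request:
step_arm(
  deltas=[0, 0, -30, 0, 0, 0, 0, 0, -80, 0, 0, 0, 0, 0, -130, 0, 0, 0, 60, 0, -140, 0, 0, 0, 60, 0, -140, 0, 0, 0, 60, 0, -140, 0, 0, 0, 60, 0, -140, 0, 0, 0, 60, 0, -140, 0, 0, 0],
)

```text
clock: 43.55
eef_pos: [0.5347, 0.126, 0.2215]
tool_rot: [[-0.244, 0.97, -0.001], [0.97, 0.244, -0.0], [0.0, -0.001, -1.0]]
force: [-0.4, 0.1, -0.3]
grip_width: 1.003
gripper_force: 0.0
```

```bash
python3 - <<'E'
from ring import *
for g,z in(((.5498,.0685),.092),((.4165,.2395),.014)):
    ring((100,120,60),(125,255,255),z,g)
go(.4018,.2977,.22)
E
```

```text
hull [252.2 234.7] [50.7 53.9] [0.5484 0.0683 0.092 ]
mm/px 0.9971153962935475 guess px [253.6 234.8]
hull [173.   36.7] [50.4 55.4] [0.4169 0.2392 0.014 ]
hole [173.2  37.1] [25.2 28.1] [0.4171 0.2389 0.014 ]
mm/px 1.0869706248597086 guess px [172.7  36.3]
go [198.7 -87.    1.8] [-0. -0. -0.] pos [0.5348 0.1263 0.2217] yaw 14.1 f [ 0.  -0.1  0.7] w 1.006 t 43.6 j6 -0.23
```

Request:
step_arm(
  deltas=[60, -26, 0, 0, 0, 0, 120, -52, 0, 0, 0, 0, 180, -79, 0, 0, 0, 0, 199, -87, 2, 0, 0, 0, 199, -87, 2, 0, 0, 0, 199, -87, 2, 0, 0, 0, 199, -87, 2, 0, 0, 0, 199, -87, 2, 0, 0, 0],
)

```text
clock: 44.65
eef_pos: [0.4023, 0.2977, 0.2201]
tool_rot: [[-0.244, 0.97, 0.0], [0.97, 0.244, -0.0], [-0.0, 0.0, -1.0]]
force: [-0.4, 0.2, -0.2]
grip_width: 1.0
gripper_force: 0.0
```

```bash
python3 - <<'E'
from ring import *
ring((100,120,60),(125,255,255),.014,(.4165,.2395))
go(.417,.239,.005)
E
```

```text
hull [251.7 209.2] [44.  44.4] [0.4154 0.2411 0.014 ]
hole [251.7 209. ] [20.2 23.1] [0.4153 0.2413 0.014 ]
mm/px 1.2290393370302362 guess px [252.2 210.6]
go [-6.070e+01  1.000e-01  2.151e+02] [-0.  0.  0.] pos [0.4021 0.2979 0.2201] yaw 14.1 f [-0.3  0.7  0.7] w 1.002 t 44.7 j6 0.15
```

Request:
step_arm(
  deltas=[-30, -1, 60, 0, 0, 0, -58.4, -1, 110, 0, 0, 0, -58.4, -1, 150, 0, 0, 0, -58.4, -1, 180, 0, 0, 0, -58.4, -1, 200, 0, 0, 0, -58.4, -1, 210, 0, 0, 0, -58.4, -1, 215, 0, 0, 0, -58.4, -1, 215, 0, 0, 0],
)

```text
clock: 45.7
eef_pos: [0.4153, 0.2417, 0.0055]
tool_rot: [[-0.245, 0.969, 0.001], [0.969, 0.245, 0.0], [0.0, 0.001, -1.0]]
force: [-0.2, -0.2, 0.5]
grip_width: 1.0
gripper_force: 0.0
```

Request:
step_arm(
  deltas=[0, 0, 0, 0, 0, 0, 0, 0, 0, 0, 0, 0, 0, 0, 0, 0, 0, 0, 0, 0, 0, 0, 0, 0, 0, 0, 0, 0, 0, 0, 0, 0, 0, 0, 0, 0, 0, 0, 0, 0, 0, 0, 0, 0, 0, 0, 0, 0],
  gripper=1,
)

```text
clock: 46.7
eef_pos: [0.4151, 0.2417, 0.0053]
tool_rot: [[-0.245, 0.969, 0.0], [0.969, 0.245, 0.0], [0.0, 0.0, -1.0]]
force: [0.9, 0.5, 2.6]
grip_width: 0.587
gripper_force: 30.0
```

Request:
step_arm(
  deltas=[0, 0, -20, 0, 0, 0, 0, 0, -60, 0, 0, 0, 0, 0, -110, 0, 0, 0, 0, 0, -165, 0, 0, 0, 0, 0, -165, 0, 0, 0, 0, 0, -165, 0, 0, 0, 0, 0, -165, 0, 0, 0, 0, 0, -165, 0, 0, 0],
)

```text
clock: 47.7
eef_pos: [0.4139, 0.2413, 0.1685]
tool_rot: [[-0.245, 0.969, -0.003], [0.969, 0.245, -0.001], [-0.0, -0.003, -1.0]]
force: [-0.1, -0.5, -1.0]
grip_width: 0.589
gripper_force: 30.0
```

```bash
python3 held.py b .01
```

```text
expected [254.3 233.6]
out [251.6 230.6] [ 96.  100.9] off mm [ 1.7 -1.4]
hole [251.5 230.6] [40.5 49.1] off mm [ 1.7 -1.5]
go [-200.8   89.1    8.6] [-0.1  0.   0. ] pos [0.4142 0.2414 0.1688] yaw 14.2 f [-0.3  0.7 -0.6] w 0.589 t 47.8 j6 0.03
```

Request:
step_arm(
  deltas=[-30, 13, 0, 0, 0, 0, -80, 35, 0, 0, 0, 0, -130, 57, 0, 0, 0, 0, -175, 77, 0, 0, 0, 0, -200, 88, 0, 0, 0, 0, -200, 88, 0, 0, 0, 0, -200, 88, 0, 0, 0, 0, -200, 88, 0, 0, 0, 0],
)

```text
clock: 48.75
eef_pos: [0.5485, 0.0704, 0.1699]
tool_rot: [[-0.247, 0.969, -0.001], [0.969, 0.247, 0.0], [0.0, -0.001, -1.0]]
force: [0.3, 0.3, -0.7]
grip_width: 0.592
gripper_force: 30.0
```

```bash
python3 -c "
from h import *
go(.5497,.069,.123)"
```

```text
go [-1.6  0.8 46.9] [-0. -0. -0.] pos [0.5485 0.0704 0.1699] yaw 14.3 f [ 0.3  0.3 -0.7] w 0.592 t 48.8 j6 -0.34
```

Request:
step_arm(
  deltas=[-1.6, 0.8, 15, 0, 0, 0, -1.6, 0.8, 26, 0, 0, 0, -1.6, 0.8, 33, 0, 0, 0, -1.6, 0.8, 38, 0, 0, 0, -1.6, 0.8, 44, 0, 0, 0, -1.6, 0.8, 50, 0, 0, 0, -1.6, 0.8, 56, 0, 0, 0, -1.6, 0.8, 62, 0, 0, 0],
)

```text
clock: 49.75
eef_pos: [0.5501, 0.0692, 0.108]
tool_rot: [[-0.245, 0.969, -0.001], [0.969, 0.245, 0.002], [0.002, -0.0, -1.0]]
force: [-2.9, 5.3, 1.8]
grip_width: 0.592
gripper_force: 30.2
```

Request:
step_arm(
  deltas=[1.7, -0.3, 2, 0, 0, 0, 1.7, -0.3, 4, 0, 0, 0, 1.7, -0.3, 6, 0, 0, 0, 1.7, -0.3, 8, 0, 0, 0, 1.7, -0.3, 10, 0, 0, 0, 1.7, -0.3, 11.5, 0, 0, 0, 1.7, -0.3, 11.5, 0, 0, 0, 1.7, -0.3, 11.5, 0, 0, 0],
)

```text
clock: 50.75
eef_pos: [0.5499, 0.0693, 0.0973]
tool_rot: [[-0.245, 0.969, 0.0], [0.969, 0.245, -0.0], [-0.0, 0.0, -1.0]]
force: [-3.0, -0.2, 5.9]
grip_width: 0.593
gripper_force: 30.2
```

Seated at 0.0973 as expected, with contact force. Release and go to the last spacer.

Request:
step_arm(
  deltas=[0, 0, 0, 0, 0, 0, 0, 0, 0, 0, 0, 0, 0, 0, 0, 0, 0, 0, 0, 0, 0, 0, 0, 0, 0, 0, 0, 0, 0, 0, 0, 0, 0, 0, 0, 0, 0, 0, 0, 0, 0, 0, 0, 0, 0, 0, 0, 0],
  gripper=-1,
)

```text
clock: 51.75
eef_pos: [0.5498, 0.0695, 0.0966]
tool_rot: [[-0.245, 0.969, 0.0], [0.969, 0.245, 0.0], [0.0, 0.0, -1.0]]
force: [-0.3, -0.6, -0.1]
grip_width: 1.0
gripper_force: 0.0
```

Request:
step_arm(
  deltas=[0, 0, -30, 0, 0, 0, 0, 0, -80, 0, 0, 0, 0, 0, -125, 0, 0, 0, 60, 0, -125, 0, 0, 0, 60, 0, -125, 0, 0, 0, 60, 0, -125, 0, 0, 0, 60, 0, -125, 0, 0, 0, 60, 0, -125, 0, 0, 0],
)

```text
clock: 52.75
eef_pos: [0.5352, 0.1268, 0.2213]
tool_rot: [[-0.244, 0.97, -0.001], [0.97, 0.244, -0.0], [0.0, -0.001, -1.0]]
force: [-0.3, -0.0, 0.5]
grip_width: 1.0
gripper_force: 0.0
```

```bash
python3 - <<'E'
from ring import *
ring((100,120,60),(125,255,255),.106,(.5498,.0685))
b=grab('top')
for c,s in blobs(b,(100,120,50),(125,255,255),30,(110,180,230,270)): print('top blue',c,s,onz(b,*c,.012).round(4))
for c,s in blobs(b,(20,90,60),(33,255,255),12,(130,170,170,230)): print('marker',c,s,onz(b,c[0],c[1],.01).round(3),onz(b,s[0]+s[2],s[1]+s[3],.01).round(3))
# hover with camera behind C for yaw -70
y=-70;x=np.array([np.sin(np.radians(70)),np.cos(np.radians(70))])
print(x);q=np.array([.5595,.3646])+.06*x;go(q[0],q[1],.22,-70)
E
```

```text
hull [252.2 237.3] [57.3 62.4] [0.5482 0.0723 0.106 ]
hole [252.1 245.3] [29.9 35.6] [0.55   0.0643 0.106 ]
mm/px 0.954631644016173 guess px [252.9 241.3]
top blue [154.5 204.6] [147, 197, 16, 16, 147] [0.5595 0.3646 0.012 ]
marker [144.6 192. ] [140, 190, 10, 5, 43] [0.607 0.403 0.01 ] [0.596 0.382 0.01 ]
[0.93969262 0.34202014]
go [230.5 141.3   1.3] [-0.   0.  84.1] pos [0.5351 0.1271 0.2214] yaw 14.1 f [0.  0.3 0.3] w 1.003 t 52.9 j6 -0.23
```

Request:
step_arm(
  deltas=[35, 20, 0, 0, 0, 10, 70, 40, 0, 0, 0, 20, 105, 60, 0, 0, 0, 30, 140, 80, 0, 0, 0, 40, 175, 101, 0, 0, 0, 50, 210, 121, 0, 0, 0, 60, 241, 139, 0, 0, 0, 70, 241, 139, 0, 0, 0, 74],
)

```text
clock: 53.85
eef_pos: [0.6106, 0.3974, 0.2204]
tool_rot: [[0.865, 0.502, -0.001], [0.502, -0.865, 0.0], [-0.001, -0.001, -1.0]]
force: [-0.4, 0.3, -0.0]
grip_width: 1.0
gripper_force: 0.0
```

```bash
python3 - <<'E'
from ring import *
ring((100,120,60),(125,255,255),.014,(.5595,.3646))
go(.5595,.3646,.005)
E
```

```text
hull [253.9 208.6] [42.9 44.6] [0.5613 0.3658 0.014 ]
hole [253.8 209. ] [22.2 22.9] [0.5608 0.3656 0.014 ]
mm/px 1.2293168524855516 guess px [254.  210.3]
go [-60.    1.9 215.7] [-0.   0.1  0. ] pos [0.6107 0.3963 0.2206] yaw -60.0 f [-0.  -0.1 -0.5] w 1.001 t 53.9 j6 1.46
```

Request:
step_arm(
  deltas=[-30, 1.8, 60, 0, 0, 0, -58.3, 1.8, 110, 0, 0, 0, -58.3, 1.8, 150, 0, 0, 0, -58.3, 1.8, 180, 0, 0, 0, -58.3, 1.8, 200, 0, 0, 0, -58.3, 1.8, 210, 0, 0, 0, -58.3, 1.8, 215, 0, 0, 0, -58.3, 1.8, 215, 0, 0, 0],
)

```text
clock: 54.9
eef_pos: [0.5618, 0.3648, 0.0073]
tool_rot: [[0.864, 0.503, 0.001], [0.503, -0.864, 0.0], [0.001, 0.0, -1.0]]
force: [-0.7, -0.4, -0.8]
grip_width: 0.997
gripper_force: 0.0
```

Request:
step_arm(
  deltas=[0, 0, 0, 0, 0, 0, 0, 0, 0, 0, 0, 0, 0, 0, 0, 0, 0, 0, 0, 0, 0, 0, 0, 0, 0, 0, 0, 0, 0, 0, 0, 0, 0, 0, 0, 0, 0, 0, 0, 0, 0, 0, 0, 0, 0, 0, 0, 0],
  gripper=1,
)

```text
clock: 55.9
eef_pos: [0.5613, 0.3646, 0.0067]
tool_rot: [[0.864, 0.503, 0.0], [0.503, -0.864, 0.0], [0.0, -0.0, -1.0]]
force: [-0.7, 0.5, 1.7]
grip_width: 0.589
gripper_force: 30.0
```

Request:
step_arm(
  deltas=[0, 0, -20, 0, 0, 0, 0, 0, -60, 0, 0, 0, 0, 0, -110, 0, 0, 0, 0, 0, -165, 0, 0, 0, 0, 0, -165, 0, 0, 0, 0, 0, -165, 0, 0, 0, 0, 0, -165, 0, 0, 0, 0, 0, -165, 0, 0, 0],
)

```text
clock: 56.9
eef_pos: [0.5603, 0.3641, 0.1698]
tool_rot: [[0.864, 0.503, -0.003], [0.503, -0.864, -0.001], [-0.003, -0.0, -1.0]]
force: [-0.2, -0.2, -0.8]
grip_width: 0.587
gripper_force: 30.0
```

```bash
python3 held.py b .01; python3 -c "
from h import *
go(.5498,.069,.168,14.1)"
```

```text
expected [252.5 231.1]
out [251.5 226.1] [98.8 99.8] off mm [ 2.8 -0.5]
hole [251.5 224.9] [40.8 49. ] off mm [ 3.5 -0.5]
go [-158.   250.2   10.5] [-0.   0.1  0. ] pos [0.5606 0.3642 0.1702] yaw -59.8 f [-0.6 -0.1  0. ] w 0.587 t 57.0 j6 1.44
go [-157.8  249.8    2.5] [ -0.1   0.1 -73.9] pos [0.5606 0.3642 0.1702] yaw -59.8 f [-0.6 -0.1  0. ] w 0.587 t 57.0 j6 1.44
```

Request:
step_arm(
  deltas=[-16, 25, 0, 0, 0, -10, -40, 63, 0, 0, 0, -20, -70, 111, 0, 0, 0, -30, -100, 158, 0, 0, 0, -40, -130, 206, 0, 0, 0, -50, -150, 237, 0, 0, 0, -60, -158, 250, 0, 0, 0, -70, -158, 250, 0, 0, 0, -74],
)

```text
clock: 57.95
eef_pos: [0.5502, 0.0676, 0.1712]
tool_rot: [[-0.246, 0.969, -0.001], [0.969, 0.246, -0.0], [0.0, -0.001, -1.0]]
force: [-1.0, -0.5, -0.6]
grip_width: 0.586
gripper_force: 30.0
```

```bash
python3 held.py b .0075;python3 -c "
from h import *
go(.5498,.069,.123,14.1)"
```

```text
expected [254.1 230.5]
out [253.  221.8] [ 91.6 110. ] off mm [ 5.  -0.6]
hole [251.1 236.7] [35.1 58.2] off mm [-3.6 -1.6]
hole [252.1 210.7] [12.9 28.2] off mm [11.2 -1.1]
go [ 0.4 -0.2 11.2] [-0. -0. -0.] pos [0.5501 0.0682 0.1712] yaw 14.4 f [ 0.7 -0.2 -1.3] w 0.588 t 58.0 j6 -0.35
go [ 0.8 -0.1 48.2] [-0.  -0.   0.3] pos [0.5501 0.0682 0.1712] yaw 14.4 f [ 0.7 -0.2 -1.3] w 0.588 t 58.0 j6 -0.35
```

Down to about 0.118, with +0.8 mm in tool x.

Request:
step_arm(
  deltas=[0.8, 0, 12, 0, 0, 0, 0.8, 0, 22, 0, 0, 0, 0.8, 0, 28, 0, 0, 0, 0.8, 0, 33, 0, 0, 0, 0.8, 0, 38, 0, 0, 0, 0.8, 0, 43, 0, 0, 0, 0.8, 0, 48, 0, 0, 0, 0.8, 0, 53, 0, 0, 0],
)

```text
clock: 59.0
eef_pos: [0.5502, 0.0697, 0.1183]
tool_rot: [[-0.245, 0.97, 0.0], [0.97, 0.245, 0.0], [-0.0, 0.0, -1.0]]
force: [-0.3, 0.5, -0.9]
grip_width: 0.59
gripper_force: 30.0
```

Going well, with no lateral force.

Request:
step_arm(
  deltas=[0, 0, 1.5, 0, 0, 0, 0, 0, 3, 0, 0, 0, 0, 0, 4.5, 0, 0, 0, 0, 0, 6, 0, 0, 0, 0, 0, 6.5, 0, 0, 0, 0, 0, 6.5, 0, 0, 0, 0, 0, 6.5, 0, 0, 0, 0, 0, 6.5, 0, 0, 0],
)

```text
clock: 60.0
eef_pos: [0.5503, 0.0697, 0.1127]
tool_rot: [[-0.245, 0.969, 0.0], [0.969, 0.245, -0.0], [-0.0, 0.0, -1.0]]
force: [-2.2, 0.1, 4.7]
grip_width: 0.591
gripper_force: 30.0
```

Seated at 0.1127 as expected. Release, rise, and look for the clamp.

Request:
step_arm(
  deltas=[0, 0, 0, 0, 0, 0, 0, 0, 0, 0, 0, 0, 0, 0, 0, 0, 0, 0, 0, 0, 0, 0, 0, 0, 0, 0, 0, 0, 0, 0, 0, 0, 0, 0, 0, 0, 0, 0, 0, 0, 0, 0, 0, 0, 0, 0, 0, 0],
  gripper=-1,
)

```text
clock: 61.0
eef_pos: [0.5502, 0.0697, 0.1121]
tool_rot: [[-0.245, 0.969, 0.0], [0.969, 0.245, -0.0], [-0.0, 0.0, -1.0]]
force: [0.4, -0.2, -0.4]
grip_width: 0.999
gripper_force: 0.0
```

Request:
step_arm(
  deltas=[0, 0, -30, 0, 0, 0, 0, 0, -80, 0, 0, 0, 0, 0, -110, 0, 0, 0, 60, 0, -110, 0, 0, 0, 60, 0, -110, 0, 0, 0, 60, 0, -110, 0, 0, 0, 60, 0, -110, 0, 0, 0, 60, 0, -110, 0, 0, 0],
)

```text
clock: 62.0
eef_pos: [0.5356, 0.1271, 0.2218]
tool_rot: [[-0.244, 0.97, -0.0], [0.97, 0.244, -0.0], [-0.0, -0.0, -1.0]]
force: [0.8, 0.5, -0.5]
grip_width: 0.998
gripper_force: 0.0
```

```bash
python3 - <<'E'
from ring import *
b=grab('top');w=grab('wrist','w9.png')
for c,s in blobs(b,(100,120,50),(125,255,255),20,(110,180,260,270)): print('top blue',c,s,onz(b,*c,.012).round(4))
for r in ((0,130,60),(6,255,255)),((172,130,60),(180,255,255)):
  for c,s in blobs(b,*r,20,(110,140,260,270)): print('top red',c,s,onz(b,*c,.024).round(4))
go(.411,.416,.22)
E
```

```text
top blue [235.9 206.5] [230, 198, 12, 17, 110] [0.5515 0.0608 0.012 ]
top red [181.8 162.2] [177, 157, 11, 11, 101] [0.717  0.2623 0.024 ]
top red [155.6 240.5] [149, 234, 14, 14, 113] [0.4265 0.3564 0.024 ]
go [310.4 -50.3   2. ] [-0. -0. -0.] pos [0.5356 0.1273 0.2219] yaw 14.1 f [1.1 0.1 0.2] w 1.001 t 62.1 j6 -0.23
```

View pics/w9.png

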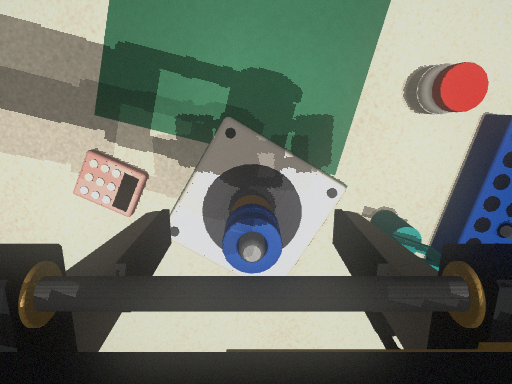

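The wrist view shows the brass sleeve with the blue rings stacked flat on it, and the spindle tip centred at (252,248). The red thing at (465,87) is the jar's cap. The clamp is at top px (155.6,240.5).

Request:
step_arm(
  deltas=[60, -10, 0, 0, 0, 0, 120, -20, 0, 0, 0, 0, 180, -30, 0, 0, 0, 0, 240, -40, 0, 0, 0, 0, 300, -49, 0, 0, 0, 0, 309, -50, 2, 0, 0, 0, 309, -50, 2, 0, 0, 0, 309, -50, 2, 0, 0, 0],
)

```text
clock: 63.1
eef_pos: [0.4122, 0.4139, 0.22]
tool_rot: [[-0.243, 0.97, 0.0], [0.97, 0.243, -0.001], [-0.001, -0.0, -1.0]]
force: [1.0, 0.3, 0.0]
grip_width: 0.999
gripper_force: 0.0
```

```bash
python3 - <<'E'
from ring import *
ring((0,130,80),(6,255,255),.028,(.4265,.3564),lo2=(172,130,80),hi2=(180,255,255))
go(.4265,.3564,.012)
E
```

```text
hull [252.8 211.8] [41.9 42.7] [0.4263 0.3589 0.028 ]
hole [253.  211.3] [21.  23.4] [0.4263 0.3595 0.028 ]
mm/px 1.1860321907809175 guess px [252.5 213.8]
go [-5.910e+01 -1.000e-01  2.081e+02] [-0.  0.  0.] pos [0.4122 0.4138 0.2201] yaw 14.1 f [-0.9  0.1 -0.1] w 0.996 t 63.1 j6 0.34
```

Request:
step_arm(
  deltas=[-30, 0.4, 60, 0, 0, 0, -56.6, 0.4, 110, 0, 0, 0, -56.6, 0.4, 150, 0, 0, 0, -56.6, 0.4, 180, 0, 0, 0, -56.6, 0.4, 200, 0, 0, 0, -56.6, 0.4, 208, 0, 0, 0, -56.6, 0.4, 208, 0, 0, 0, -56.6, 0.4, 208, 0, 0, 0],
)

```text
clock: 64.15
eef_pos: [0.4265, 0.3607, 0.0133]
tool_rot: [[-0.245, 0.97, 0.002], [0.97, 0.245, 0.001], [0.0, 0.002, -1.0]]
force: [0.7, 0.4, -0.7]
grip_width: 0.998
gripper_force: 0.0
```

Request:
step_arm(
  deltas=[0, 0, 0, 0, 0, 0, 0, 0, 0, 0, 0, 0, 0, 0, 0, 0, 0, 0, 0, 0, 0, 0, 0, 0, 0, 0, 0, 0, 0, 0, 0, 0, 0, 0, 0, 0, 0, 0, 0, 0, 0, 0, 0, 0, 0, 0, 0, 0],
  gripper=1,
)

```text
clock: 65.15
eef_pos: [0.4256, 0.3605, 0.0122]
tool_rot: [[-0.245, 0.969, 0.0], [0.969, 0.245, 0.0], [0.0, 0.0, -1.0]]
force: [0.6, 0.8, 0.6]
grip_width: 0.559
gripper_force: 30.0
```

Request:
step_arm(
  deltas=[0, 0, -20, 0, 0, 0, 0, 0, -60, 0, 0, 0, 0, 0, -110, 0, 0, 0, 0, 0, -165, 0, 0, 0, 0, 0, -172, 0, 0, 0, 0, 0, -172, 0, 0, 0, 0, 0, -172, 0, 0, 0, 0, 0, -172, 0, 0, 0],
)

```text
clock: 66.15
eef_pos: [0.4245, 0.3599, 0.182]
tool_rot: [[-0.245, 0.969, -0.003], [0.969, 0.245, -0.002], [-0.001, -0.004, -1.0]]
force: [-1.2, -0.0, -2.9]
grip_width: 0.563
gripper_force: 30.0
```

```bash
python3 held.py r .016;python3 -c "
from h import *
go(.55,.069,.183)"
```

```text
expected [254.4 238.2]
out [251.5 233. ] [95.3 98.2] off mm [ 2.8 -1.5]
hole [251.5 231.4] [30.7 45.2] off mm [ 3.7 -1.5]
go [-313.3   49.9   22.5] [-0.2  0.   0. ] pos [0.4247 0.36   0.1824] yaw 14.2 f [-0.2  0.2 -1.4] w 0.561 t 66.2 j6 0.24
go [-312.9   50.1   -0.5] [-0.2  0.   0. ] pos [0.4247 0.36   0.1824] yaw 14.2 f [-0.2  0.2 -1.4] w 0.561 t 66.2 j6 0.24
```

Request:
step_arm(
  deltas=[-40, 6, 0, 0, 0, 0, -95, 15, 0, 0, 0, 0, -155, 25, 0, 0, 0, 0, -210, 33, 0, 0, 0, 0, -260, 41, 0, 0, 0, 0, -300, 47, 0, 0, 0, 0, -313, 49, 0, 0, 0, 0, -313, 49, 0, 0, 0, 0],
)

```text
clock: 67.2
eef_pos: [0.5495, 0.069, 0.1836]
tool_rot: [[-0.244, 0.97, -0.001], [0.97, 0.244, 0.001], [0.001, -0.001, -1.0]]
force: [-0.6, 0.2, -1.3]
grip_width: 0.559
gripper_force: 30.0
```

```bash
python3 -c "
from h import *
go(.55,.0687,.139)"
```

```text
go [-0.4  0.4 44.6] [-0.1 -0.  -0. ] pos [0.5495 0.069  0.1836] yaw 14.1 f [-0.6  0.2 -1.3] w 0.559 t 67.2 j6 -0.34
```

Request:
step_arm(
  deltas=[-0.4, 0.4, 12, 0, 0, 0, -0.4, 0.4, 24, 0, 0, 0, -0.4, 0.4, 31, 0, 0, 0, -0.4, 0.4, 35, 0, 0, 0, -0.4, 0.4, 38, 0, 0, 0, -0.4, 0.4, 41, 0, 0, 0, -0.4, 0.4, 44, 0, 0, 0, -0.4, 0.4, 47, 0, 0, 0],
)

```text
clock: 68.2
eef_pos: [0.5505, 0.069, 0.1374]
tool_rot: [[-0.245, 0.97, 0.001], [0.97, 0.245, 0.001], [0.0, 0.001, -1.0]]
force: [0.0, 2.2, 1.0]
grip_width: 0.556
gripper_force: 30.0
```

Request:
step_arm(
  deltas=[0, 0, 2, 0, 0, 0, 0, 0, 3.5, 0, 0, 0, 0, 0, 5, 0, 0, 0, 0, 0, 5, 0, 0, 0, 0, 0, 5, 0, 0, 0, 0, 0, 5, 0, 0, 0, 0, 0, 5, 0, 0, 0, 0, 0, 5, 0, 0, 0],
)

```text
clock: 69.2
eef_pos: [0.5503, 0.0695, 0.1325]
tool_rot: [[-0.245, 0.969, 0.0], [0.969, 0.245, 0.001], [0.001, 0.0, -1.0]]
force: [-2.4, 5.6, 2.6]
grip_width: 0.56
gripper_force: 30.0
```

Request:
step_arm(
  deltas=[1.3, -0.3, 0.3, 0, 0, 0, 1.3, -0.3, 0.8, 0, 0, 0, 1.3, -0.3, 0.8, 0, 0, 0, 1.3, -0.3, 0.8, 0, 0, 0, 1.3, -0.3, 0.8, 0, 0, 0, 1.3, -0.3, 0.8, 0, 0, 0, 1.3, -0.3, 0.8, 0, 0, 0, 1.3, -0.3, 0.8, 0, 0, 0],
)

```text
clock: 70.2
eef_pos: [0.5501, 0.0699, 0.1321]
tool_rot: [[-0.245, 0.969, 0.001], [0.969, 0.245, -0.0], [-0.0, 0.001, -1.0]]
force: [-1.9, 3.0, 6.3]
grip_width: 0.56
gripper_force: 30.0
```

Request:
step_arm(
  deltas=[0, 0, 0, 0, 0, 0, 0, 0, 0, 0, 0, 0, 0, 0, 0, 0, 0, 0, 0, 0, 0, 0, 0, 0, 0, 0, 0, 0, 0, 0, 0, 0, 0, 0, 0, 0, 0, 0, 0, 0, 0, 0, 0, 0, 0, 0, 0, 0],
  gripper=-1,
)

```text
clock: 71.2
eef_pos: [0.5496, 0.0699, 0.1313]
tool_rot: [[-0.245, 0.969, 0.0], [0.969, 0.245, -0.0], [-0.0, 0.0, -1.0]]
force: [0.2, -0.0, -0.1]
grip_width: 1.002
gripper_force: 0.0
```

Request:
step_arm(
  deltas=[0, 0, -30, 0, 0, 0, 0, 0, -80, 0, 0, 0, 0, 0, -130, 0, 0, 0, 60, 0, -150, 0, 0, 0, 100, 0, -150, 0, 0, 0, 100, 0, -150, 0, 0, 0, 100, 0, -150, 0, 0, 0, 100, 0, -150, 0, 0, 0],
)

```text
clock: 72.2
eef_pos: [0.5253, 0.1658, 0.2809]
tool_rot: [[-0.244, 0.97, -0.001], [0.97, 0.244, -0.0], [-0.0, -0.001, -1.0]]
force: [0.3, -0.2, 0.4]
grip_width: 0.999
gripper_force: 0.0
```

```bash
python3 - <<'E'
from ring import *
ring((0,130,60),(6,255,255),.148,(.55,.069),lo2=(172,130,60),hi2=(180,255,255))
s=grab('scene');w=grab('wrist')
A=cv2.resize(s['frame'][60:270,150:350],(400,420),interpolation=3);u=proj(w,(.55,.069,.12)).astype(int);y=max(u[1]-70,0);print(u,y)
B=cv2.resize(w['frame'][y:y+140,u[0]-65:u[0]+65],(390,420),interpolation=3)
cv2.imwrite('pics/fin.png',np.hstack([A,B])[:,:,::-1])
E
```

```text
hull [252.2 269.3] [42.8 48. ] [0.5489 0.0693 0.148 ]
mm/px 1.0374664584427662 guess px [253.2 269.8]
[252 257] 187
```

View pics/fin.png

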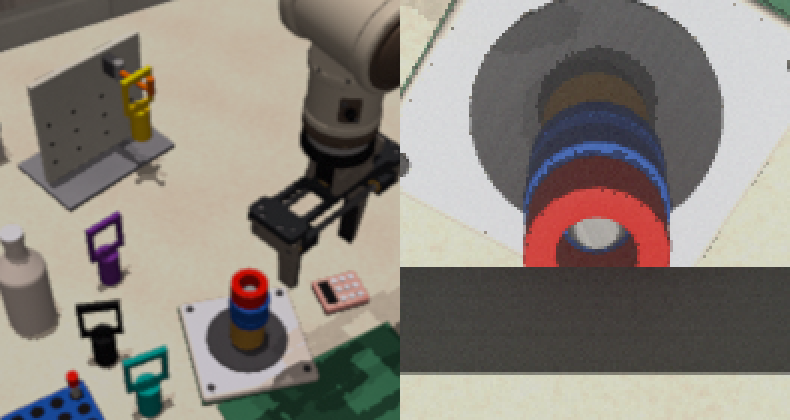

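The final picture shows the guard hanging on the straight hook (left half, 138,105). The brass, blue and red stack is upright on the spindle (248,310), and the gripper is clear. Handing in.

```bash
python3 -c "
from station import robot
print(robot.job_done())"
```

```text
the job is handed in; nothing more can be done
None
```

The job is handed in: the hook is out with the guard hanging on it, and the bearing, three spacers and clamp are stacked flat on the spindle; the hand-in returned no verdict.

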